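# Change the culture dish on the colony counter

## Robot

A 6-joint arm with a two-finger parallel gripper is mounted at the origin on the work surface. World frame = base frame: x ahead of the robot, y to its left, z up, the work surface at z = 0. Lengths are in m, angles in rad, forces in N, time in s.
With the tool pointing down it reaches from about 0.35 to 0.775 m from the base axis. Payload 7.3 kg.
Tool frame: the origin (TCP) lies at the very end of the fingers, on their centre line; the grasp point (between the pads) lies 19 mm behind it (robot.tcp_to_grasp is the distance from the TCP to the grasp point, in m); x points along the fingers, y is the direction in which the jaws open and shut, and the axes are right-handed (so a half turn about x gives the same grasp; the last joint's range is limited). The gripper opens to 92 mm and grips with 3 to 60 N. Pads are 19 mm wide; open, the fingers measure 130 mm over their backs; the gripper's body (75 mm by 190 mm) begins 47 mm behind the grasp point.
Start: joints at [-1.328, 0.342, 1.524, -0, 1.275, -0.146], TCP at [0.199, -0.486, 0.227] pointing down, gripper open.
Joint ranges: [-2.53, 2.53], [-0.77, 2.02], [0.04, 2.7], [-1, 4.14], [0.28, 2.66], [-3.11, 3.11]. Speed limits (rad/s): [2.57, 2.57, 3.14, 3.14, 3.14, 3.14].

## Interface

Orientations are given as [roll, pitch, yaw] about the fixed x, y, z axes, in that order (R = Rz(yaw) Ry(pitch) Rx(roll)).
In Python, from cell import robot gives the robot as it stands.
- The arm moves only by the tool move_arm, never from a script. Its argument "increments" is a list of rows, each a list of 4 numbers: the shift along the tool's x, y, z normalised to -1 to 1, where 1 is 40 cm, then the turn about the tool's x normalised to -1 to 1, where 1 is 60 degrees. In form: [[dx, dy, dz, twist], ...]. A call has 1 to 5 rows; each row is the pose to reach, as a shift and turn from the pose commanded when the call began, along the tool's axes at that moment; what a row does not reach only later rows make up. A row lasts 1/8 s, in which the tool goes at most 62.5 mm and 10.7 degrees, less where a joint would pass 70% of its speed; a pose out of reach is approached as far as the arm can. A call with a number of a shift or a turn outside -1 to 1 is refused whole. A call with a gripper value outside its range is refused whole. "gripper" is the closure, from 0 (fully open) to 1 (shut), set as the call begins (left out, the last holds). The fingers move at their own pace and stop on an object; "squeeze" is the grip in N (left out, the last holds). Time passes only in rows, so rows that repeat a pose let the fingers close. It gives the time, the measured TCP pose, the force and the opening at its end, in the units of the state.
- robot.observe(): the state, without advancing time (a new reading comes with each control period).
- robot.read_camera(name): name is "scene" or "top" or "wrist"; returns the picture (420x560x3 uint8, red, green, blue); there is no depth.
- robot.camera_params(name): a dict with "fx", "fy", "cx", "cy" (pixels), "R" (3x3) and "t" (3): a world point X has camera coordinates R X + t; the wrist camera has in their place "tool_from_camera" (4x4, takes a point from camera to tool coordinates, whose origin is the TCP and whose axes are the tool frame's). Camera axes: x right, y down, z forward; pixel columns grow to the right and rows downward; lengths in m; the calibration is good to about 2 mm. The wrist camera is an equidistant fisheye: a pixel r from the principal point sees the ray r / f radians off the axis. A picture is of the moment at which its call begins: read the wrist's pose just before it. camera_params takes no time and is no camera call.
- robot.hand_in(): hands the job in, once; it reports no verdict.
The state is a dict: "time": time; "qpos": joint angles; "qvel": joint speeds; "joint_efforts": joint torques, N m; "tool_pos": TCP position; "tool_rot": TCP orientation; "contact_force": force on the tool from outside, world axes, zero at the start; "torque": the same for the moment, N m; "opening": finger opening in m.
Only numpy, scipy, OpenCV 4.12 (cv2) and the standard library are available. Lean on these libraries where they do the work, as an engineer would, in place of code of your own. Each camera call takes 0.05 s, during which the arm holds its last target.

## Task

Move both tall bottles out of the way into the purple tray, and only then change the dish on the colony counter: the finished red dish goes from the lit pad onto the middle of the round black plate, and the green dish from behind the bottles goes onto the middle of the lit pad. With both dishes in place, stand each bottle back on the middle of the coaster of its cap's colour. Keep the bottles and dishes upright, and leave the yellow dish alone.

Things in the scene. Friction and masses are not known exactly. Their poses are not given: they have to be found in the camera images.
- bottle_orange: brown reagent bottle with an orange cap and band, 44 mm diameter, straight-sided and upright; the 44 mm body runs from the base to 104 mm, then tapers to a 30 mm orange cap, overall height 125 mm; about 0.22 kg. Origin: centre of its underside, z up along the bottle. It starts on the coaster of its own colour
- bottle_blue: white reagent bottle with a blue cap and band, 44 mm diameter, straight-sided and upright; the 44 mm body runs from the base to 104 mm, then tapers to a 30 mm blue cap, overall height 125 mm; about 0.22 kg. Origin: centre of its underside, z up along the bottle. It starts on the coaster of its own colour
- dish_green: closed culture dish with a green lid and pale specks on top: a flat disc 60 mm in diameter and 18 mm high, about 45 g. Origin: centre of its underside, z up. It starts on a white board 6 mm thick, close behind the two bottles (centre about 65 mm from each bottle's axis), which leave no room for a gripper to come down on it
- dish_red: closed culture dish with a red lid and pale specks on top: a flat disc 60 mm in diameter and 18 mm high, about 45 g. Origin: centre of its underside, z up. It starts on the lit pad of the colony counter
- dish_yellow: closed culture dish with a yellow lid and pale specks on top: a flat disc 60 mm in diameter and 18 mm high, about 45 g. Origin: centre of its underside, z up. A bystander lying on the table beyond the white board; it is to stay where it is
- coaster_orange: flat round orange coaster, 64 mm in diameter and 3 mm thick, fixed on the white board. Origin: centre of its underside (its upper face is 3 mm higher). One of two coasters side by side, centres 84 mm apart; the green dish lies on the far side of the gap between them. Place of the bottle with the orange cap
- coaster_blue: flat round blue coaster, 64 mm in diameter and 3 mm thick, fixed on the white board. Origin: centre of its underside (its upper face is 3 mm higher). One of two coasters side by side, centres 84 mm apart; the green dish lies on the far side of the gap between them. Place of the bottle with the blue cap
- tray: purple plastic side tray, fixed, 130 mm (its x) by 200 mm (its y), 10 mm high, walls and floor 4 to 5 mm thick; room for both bottles standing side by side along its y, for instance 45 mm either side of the middle. Origin: centre of its underside on the table
- counter: colony counter, fixed: a white instrument, 200 mm (its x) by 180 mm (its y) and 50 mm high, with a round, lit, pale pad 84 mm in diameter ringed in black. Origin: on the table directly under the middle of the pad; the pad's upper face is 53 mm above the origin and flat. A grey display hump, 75 mm high, runs across the instrument from 80 mm beyond the pad's middle along the instrument's x
- plate: round black plate, 84 mm in diameter, 4 mm thick, fixed on the table: place for the finished dish. Origin: centre of its underside
Not all that is in view belongs to the job. What is shaped like the dish_red but blue is not meant.

How it is judged:
On the way, in this order (a step that is already met when the one before it is completed fails the run):
1. both bottles stand released in the purple tray, with the green and the red dish still where they were (x of bottle_orange in the frame of tray between -0.05 and 0.05 m and y of bottle_orange in the frame of tray between -0.085 and 0.085 m and z of bottle_orange in the frame of tray between 0.001 and 0.009 m and angle between each of bottle_orange, bottle_blue's own z axis and vertical below 0.1 rad and linear speed of each of bottle_orange, bottle_blue below 0.02 m/s and angular speed of each of bottle_orange, bottle_blue below 0.2 rad/s and x of bottle_blue in the frame of tray between -0.05 and 0.05 m and y of bottle_blue in the frame of tray between -0.085 and 0.085 m and z of bottle_blue in the frame of tray between 0.001 and 0.009 m and contact force between the fingers and bottle_orange below 0.05 N and contact force between the fingers and bottle_blue below 0.05 N and distance of each of dish_red, dish_green from where it was at the start of the episode below 0.02 m), for 0.2 s.
2. the red dish lies released on the black plate and the green dish on the lit pad, with both bottles still in the tray (horizontal distance between dish_red and plate below 0.012 m and z of dish_red in the frame of plate between 0 and 0.008 m and angle between each of dish_red, dish_green, bottle_orange, bottle_blue's own z axis and vertical below 0.1 rad and linear speed of each of dish_red, dish_green, bottle_orange, bottle_blue below 0.02 m/s and angular speed of each of dish_red, dish_green, bottle_orange, bottle_blue below 0.2 rad/s and horizontal distance between dish_green and counter below 0.012 m and z of dish_green in the frame of counter between 0.049 and 0.057 m and contact force between the fingers and dish_red below 0.05 N and contact force between the fingers and dish_green below 0.05 N and x of bottle_orange in the frame of tray between -0.05 and 0.05 m and y of bottle_orange in the frame of tray between -0.085 and 0.085 m and z of bottle_orange in the frame of tray between 0.001 and 0.009 m and x of bottle_blue in the frame of tray between -0.05 and 0.05 m and y of bottle_blue in the frame of tray between -0.085 and 0.085 m and z of bottle_blue in the frame of tray between 0.001 and 0.009 m), for 0.2 s.
At the end, for the whole second after the job is handed in: The red dish lies flat on the black plate and the green dish flat on the counter's lit pad, each within 12 mm of the middle; each bottle stands upright (within 0.1 rad) on the coaster of its cap's colour within 10 mm of the middle; all released and at rest (horizontal distance between dish_red and plate below 0.012 m and z of dish_red in the frame of plate between 0 and 0.008 m and angle between each of dish_red, dish_green, bottle_orange, bottle_blue's own z axis and vertical below 0.1 rad and linear speed of each of dish_red, dish_green, bottle_orange, bottle_blue below 0.02 m/s and angular speed of each of dish_red, dish_green, bottle_orange, bottle_blue below 0.2 rad/s and horizontal distance between dish_green and counter below 0.012 m and z of dish_green in the frame of counter between 0.049 and 0.057 m and horizontal distance between bottle_orange and coaster_orange below 0.01 m and z of bottle_orange in the frame of coaster_orange between -0.001 and 0.007 m and horizontal distance between bottle_blue and coaster_blue below 0.01 m and z of bottle_blue in the frame of coaster_blue between -0.001 and 0.007 m and contact force between the fingers and bottle_orange below 0.05 N and contact force between the fingers and bottle_blue below 0.05 N and contact force between the fingers and dish_red below 0.05 N and contact force between the fingers and dish_green below 0.05 N); the robot touches nothing.
It fails at once if the yellow dish is moved by more than 15 mm (distance of dish_yellow from where it was at the start of the episode above 0.015 m).
It fails at once if a bottle or a dish that is handled tips over (beyond 0.7 rad) (angle between any of bottle_orange, bottle_blue, dish_red, dish_green's own z axis and vertical above 0.7 rad).
It also fails if it takes over 136 s, if anything falls off the work surface, if the arm or the gripper's body presses on something with over 40 N, if the wrist force passes 120 N, or if a joint passes its speed limit or range.

## Working session

There is one attempt and no reset: what is moved stays moved. The work goes in short steps, Python scripts to look and compute and a tool call to move; the robot and the scene stay as the last step left them, time stands still between calls to the robot, and variables do not carry over. Pictures are saved under pics/ and viewed, and the job is handed in when it is done.

Besides the shell and the picture viewer there is one more tool, called as name(argument=value, ...), one argument or row to a line, values as JSON. move_arm: Moves the arm, as the interface text tells. Its arguments: {"type":"object","properties":{"increments":{"type":"array","items":{"type":"array","items":{"type":"number"}}},"gripper":{"type":"number"},"squeeze":{"type":"number"}},"required":["increments"]}

```bash
ls; mkdir -p pics
python3 - <<'E'
from cell import robot
import cv2
print(robot.observe())
for n in ["scene","top","wrist"]:
    print(n,robot.camera_params(n))
    cv2.imwrite(f"pics/{n}0.png",robot.read_camera(n)[:,:,::-1])
E
```

```text
pics
{'time': 0.0, 'qpos': array([-1.32795508e+00,  3.42687410e-01,  1.52501175e+00,  1.38202851e-06,
        1.27540710e+00, -1.46008799e-01]), 'qvel': array([-0.00127618, -0.00067713, -0.00075308, -0.00100205,  0.0003664 ,
        0.00024622]), 'joint_efforts': array([-4.34289575e-05, -4.31241953e+01, -2.44223785e+01,  7.17279408e-02,
        5.58560807e-02, -1.12751393e-04]), 'tool_pos': array([ 0.19895799, -0.48539952,  0.22606514]), 'tool_rot': array([-1.71767825,  1.56928272,  1.81276405]), 'contact_force': array([-0.11955541,  0.22790038, -0.32835388]), 'torque': array([-0.00915223,  0.06166427,  0.05704772]), 'opening': 0.09172158752778772}
scene {'fx': 473.3347688896128, 'fy': 473.3347688896128, 'cx': 272.9303321786167, 'cy': 202.86752963787023, 'R': array([[-1.20725536e-02,  9.99926914e-01, -6.48478173e-04],
       [ 6.74895823e-01,  7.66978194e-03, -7.37873162e-01],
       [-7.37814260e-01, -9.34566853e-03, -6.74939091e-01]]), 't': array([ 0.02602638, -0.34836073,  1.75128142])}
top {'fx': 388.39759506740955, 'fy': 388.39759506740955, 'cx': 281.40267149918486, 'cy': 212.44633063290362, 'R': array([[ 0.00371064, -0.99997804, -0.00549161],
       [-0.99454354, -0.00311782, -0.10427577],
       [ 0.10425635,  0.00584857, -0.99453326]]), 't': array([0.01218081, 0.57752176, 0.82573488])}
wrist {'fx': 325.19226210127806, 'fy': 325.19226210127806, 'cx': 273.89682621569864, 'cy': 206.73386352928983, 'tool_from_camera': array([[ 1.76772785e-03, -3.09937397e-01,  9.50755324e-01,
        -1.57640416e-01],
       [ 9.99997855e-01,  1.57455591e-03, -1.34599331e-03,
        -7.54377375e-04],
       [-1.07984375e-03,  9.50755663e-01,  3.09939515e-01,
        -8.41474587e-02],
       [ 0.00000000e+00,  0.00000000e+00,  0.00000000e+00,
         1.00000000e+00]])}
```

View pics/scene0.png

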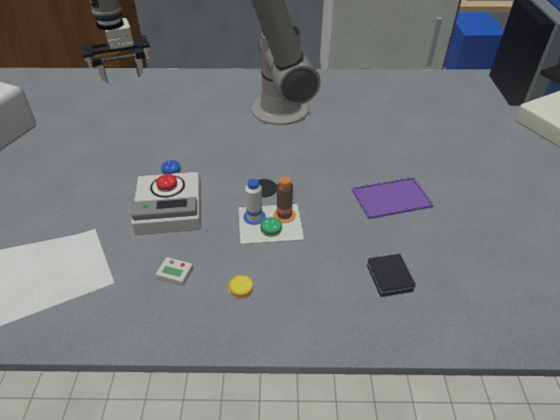

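View pics/top0.png

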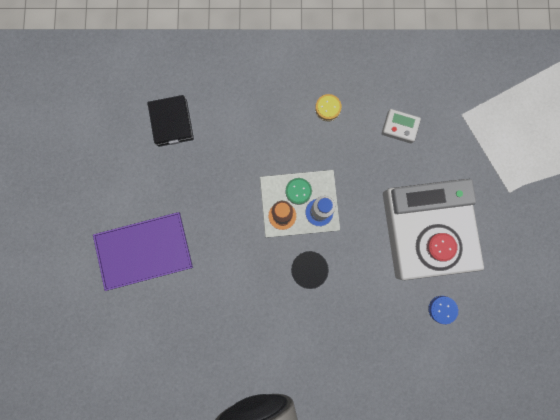

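View pics/wrist0.png

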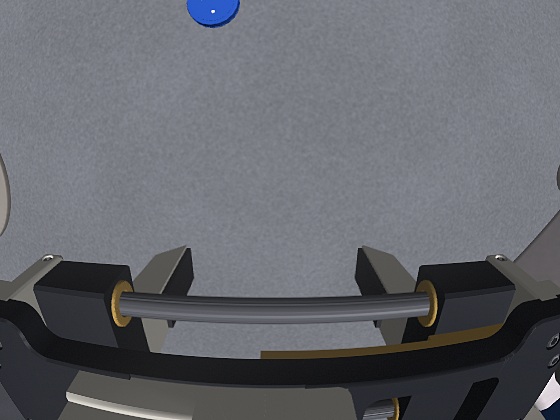

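The red dish on the ringed pad is at top (442,247) and scene (166,182). The blue dish at top (444,310) is the decoy. The green dish is at top (299,191), the orange cap at (282,209), the blue cap at (324,205), the yellow dish at (328,107), the plate at (310,270) and the tray at (143,251). Next I'll crop in to confirm and measure.

```bash
cat > h.py <<'E'
import numpy as np, cv2, itertools
from scipy.spatial.transform import Rotation as Ro
from cell import robot
P={n:robot.camera_params(n) for n in ["scene","top","wrist"]}
def ray(n,u,v):
    p=P[n]; d=p["R"].T@np.array([(u-p["cx"])/p["fx"],(v-p["cy"])/p["fy"],1.]); c=-p["R"].T@p["t"]
    return c,d/np.linalg.norm(d)
def plane(n,u,v,z):
    c,d=ray(n,u,v); return c+d*(z-c[2])/d[2]
def tri(a,b):
    rs=[a,b]; A=np.zeros((3,3));y=np.zeros(3)
    for c,d in rs:
        M=np.eye(3)-np.outer(d,d);A+=M;y+=M@c
    x=np.linalg.solve(A,y); return x,[np.linalg.norm((np.eye(3)-np.outer(d,d))@(x-c)) for c,d in rs]
def proj(n,X):
    p=P[n]; q=p["R"]@np.asarray(X)+p["t"]; return np.array([p["fx"]*q[0]/q[2]+p["cx"],p["fy"]*q[1]/q[2]+p["cy"]])
def toolR(s): 
    r=s["tool_rot"]; return Ro.from_euler("xyz",r).as_matrix()
def wray(s,u,v):
    p=P["wrist"]; x=np.array([u-p["cx"],v-p["cy"]])/p["fx"]; th=np.linalg.norm(x)
    d=np.array([*(x/max(th,1e-9)*np.sin(th)),np.cos(th)]); T=p["tool_from_camera"]; R=toolR(s)
    return s["tool_pos"]+R@T[:3,3], R@T[:3,:3]@d
def wplane(s,u,v,z):
    c,d=wray(s,u,v); return c+d*(z-c[2])/d[2]
def wproj(s,X):
    p=P["wrist"];T=p["tool_from_camera"];R=toolR(s)
    q=T[:3,:3].T@(R.T@(np.asarray(X)-s["tool_pos"])-T[:3,3]); th=np.arctan2(np.hypot(q[0],q[1]),q[2]); h=np.hypot(q[0],q[1])
    return np.array([p["cx"]+p["fx"]*th*q[0]/h,p["cy"]+p["fx"]*th*q[1]/h])
H={"red":[(0,8),(172,180)],"orange":[(9,18)],"yellow":[(22,32)],"green":[(60,88)],"blue":[(105,122)],"purple":[(126,145)]}
def mask(im,c,smin=110,vmin=40):
    h=cv2.cvtColor(im,cv2.COLOR_RGB2HSV); m=np.zeros(h.shape[:2],np.uint8)
    for a,b in H[c]: m|=cv2.inRange(h,(a,smin,vmin),(b,255,255))
    return m
def blobs(m,amin=30):
    n,l,st,ce=cv2.connectedComponentsWithStats(m); return [(st[i][:5].tolist(),ce[i].round(1).tolist(),l==i) for i in range(1,n) if st[i][4]>=amin]
E
python3 - <<'E'
from h import *
s=robot.observe(); print(toolR(s).round(3))
for n in ["scene","top"]:
    im=cv2.imread(f"pics/{n}0.png")[:,:,::-1].copy()
    for c in H:
        for b in blobs(mask(im,c)): print(n,c,b[0],b[1])
t=cv2.imread("pics/top0.png"); s=cv2.imread("pics/scene0.png")
a=cv2.resize(t[160:300,250:350],None,fx=4,fy=4,interpolation=3);b=cv2.resize(s[150:250,120:320],(400,200)); b=cv2.resize(s[150:250,230:330],(400,400),interpolation=3)
cv2.imwrite("pics/c1.png",np.hstack([a,np.vstack([b,np.zeros((160,400,3),np.uint8)])]))
a=cv2.resize(t[170:330,370:500],None,fx=3,fy=3,interpolation=3);b=cv2.resize(s[140:240,120:220],(400,480),interpolation=3)
cv2.imwrite("pics/c2.png",np.hstack([a,b]))
E
```

```text
[[-0.     0.379 -0.925]
 [ 0.001 -0.925 -0.379]
 [-1.    -0.001 -0.   ]]
scene red [156, 174, 20, 16, 249] [166.0, 181.6]
scene orange [0, 0, 107, 67, 6193] [46.1, 32.4]
scene orange [119, 0, 21, 38, 404] [130.2, 15.4]
scene orange [101, 49, 32, 9, 105] [118.4, 53.4]
scene orange [102, 57, 34, 11, 246] [119.7, 62.8]
scene orange [278, 177, 13, 14, 131] [284.1, 183.1]
scene orange [274, 206, 21, 17, 167] [284.3, 214.4]
scene yellow [230, 275, 22, 19, 312] [240.5, 284.1]
scene green [261, 218, 20, 15, 236] [270.5, 224.9]
scene blue [548, 0, 12, 11, 72] [555.2, 3.3]
scene blue [444, 12, 61, 57, 2661] [473.8, 41.2]
scene blue [544, 80, 16, 15, 94] [550.8, 87.3]
scene blue [161, 160, 19, 14, 202] [170.3, 166.4]
scene blue [248, 179, 11, 10, 89] [252.8, 183.3]
scene blue [244, 211, 21, 13, 116] [253.8, 217.1]
top red [429, 234, 28, 27, 575] [442.4, 246.7]
top orange [274, 202, 17, 16, 209] [281.9, 209.7]
top orange [269, 208, 27, 21, 201] [282.0, 220.4]
top yellow [317, 95, 23, 22, 360] [328.2, 105.8]
top green [287, 179, 24, 24, 412] [298.0, 190.5]
top blue [318, 198, 14, 15, 159] [324.6, 204.8]
top blue [306, 200, 26, 26, 178] [315.5, 216.5]
top blue [429, 296, 29, 28, 601] [443.2, 309.7]
top purple [94, 213, 98, 77, 4949] [141.7, 251.0]
```

View pics/c1.png

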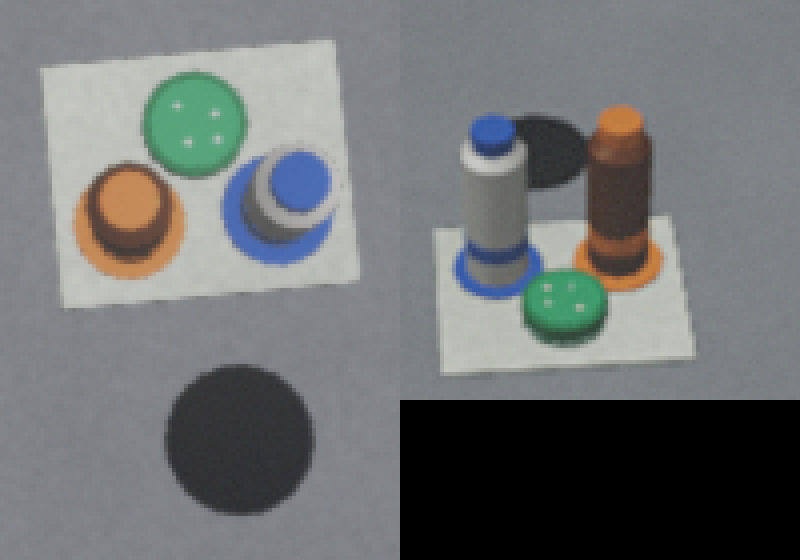

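View pics/c2.png

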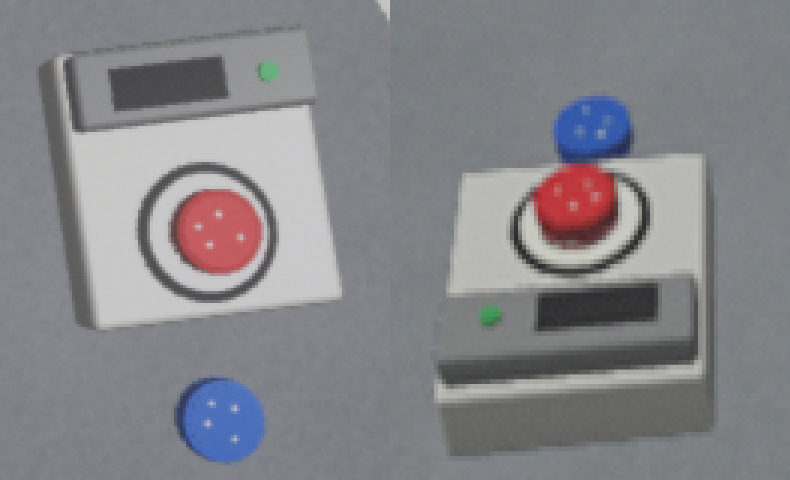

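Run:
```python
from h import *
print("cams",ray("top",0,0)[0].round(3),ray("scene",0,0)[0].round(3))
def T(nm,a,b):
    x,e=tri(ray("top",*a),ray("scene",*b)); print(nm,x.round(4),np.round(e,4))
# crop pixel -> full
f=lambda x,y,s,o,sy=None:((x+.5)/s-.5+o[0],(y+.5)/(sy or s)-.5+o[1])
c1=lambda x,y:f(x,y,4,(250,160)); c1s=lambda x,y:f(x-400,y,4,(230,150))
c2=lambda x,y:f(x,y,3,(370,170)); c2s=lambda x,y:f(x-390,y,4,(120,140),4.8)
T("green",c1(194,122),c1s(565,297))
T("ocap",c1(130,198),c1s(621,120))
T("bcap",c1(301,181),c1s(494,131))
T("plate",c1(240,440),c1s(538,151))
T("ocoaster",c1(130.5,222),c1s(618,259))
T("bcoaster",c1(277.5,210),c1s(498,265))
T("red",c2(219,231),c2s(577,193))
T("ring",c2(208,231),c2s(580,222))
T("decoy",c2(221,420),c2s(594,124))
T("yellow",(328.2,105.8),(240.5,283))
for nm,p,z in [("green",c1(194,122),.024),("ocap",c1(130,198),.134),("bcap",c1(301,181),.134),("plate",c1(240,440),.004),("oco",c1(130.5,222),.009),("bco",c1(277.5,210),.009),("red",c2(219,231),.071),("ring",c2(208,231),.053),("yellow",(328.2,105.8),.018)]:
    print(nm,plane("top",*p,z).round(4))
# tray
im=cv2.imread("pics/top0.png")[:,:,::-1].copy(); m=[b for b in blobs(mask(im,"purple"))][0][2].astype(np.uint8)
r=cv2.minAreaRect(np.argwhere(m)[:,::-1].astype(np.float32)); bp=cv2.boxPoints(r)
W=np.array([plane("top",*p,.01) for p in bp]); print(W.round(3)); print("tray",W.mean(0),[np.linalg.norm(W[i]-W[i-1]).round(3) for i in range(4)])
# counter corners c2 front top
for p in [(95,328),(342,297),(77,130),(312,100)]: print("cnt",plane("top",*c2(*p),.05).round(3))
for p in [(40,67),(335,40),(360,283),(62,308)]: print("board",plane("top",*c1(*p),.006).round(3))
```

```text
cams [0.488 0.009 0.882] [ 1.528 -0.007  0.925]
green [ 0.6281 -0.0234  0.0257] [0.0005 0.0005]
ocap [0.573  0.0122 0.1345] [0. 0.]
bcap [ 0.5819 -0.0707  0.1318] [0.0002 0.0002]
plate [ 0.4519 -0.0481  0.0036] [0.0012 0.0012]
ocoaster [0.5736 0.0123 0.0091] [0.0001 0.0001]
bcoaster [ 0.5807 -0.071   0.0092] [0.0004 0.0004]
red [ 0.5028 -0.3203  0.0726] [0. 0.]
ring [ 0.5032 -0.3214  0.0505] [0. 0.]
decoy [ 0.3673 -0.3391  0.0178] [0.0005 0.0005]
yellow [ 0.8243 -0.0928  0.0217] [0.0007 0.0007]
green [ 0.6284 -0.023   0.024 ]
ocap [0.5731 0.0122 0.134 ]
bcap [ 0.5816 -0.0706  0.134 ]
plate [ 0.4519 -0.0493  0.004 ]
oco [0.5736 0.0123 0.009 ]
bco [ 0.5807 -0.0706  0.009 ]
red [ 0.5029 -0.3209  0.071 ]
ring [ 0.5032 -0.3204  0.053 ]
yellow [ 0.8257 -0.0925  0.018 ]
[[0.527 0.443 0.01 ]
 [0.579 0.247 0.01 ]
 [0.457 0.212 0.01 ]
 [0.406 0.404 0.01 ]]
tray [0.49204395 0.32647392 0.01      ] [np.float64(0.127), np.float64(0.202), np.float64(0.127), np.float64(0.199)]
cnt [ 0.435 -0.24   0.05 ]
cnt [ 0.457 -0.414  0.05 ]
cnt [ 0.575 -0.231  0.05 ]
cnt [ 0.597 -0.4    0.05 ]
board [0.663 0.064 0.006]
board [ 0.679 -0.104  0.006]
board [ 0.54  -0.117  0.006]
board [0.525 0.051 0.006]
```

Both views agree to about 1 mm. Heights, the 84 mm coaster spacing, the tray size (0.127 × 0.2) and the reach all match the description. The red dish on the pad is confirmed, and the blue one is the decoy. Now a move helper.

```bash
cat > m.py <<'E'
import sys
from h import *
def go(tgt,jaw=None):
    s=robot.observe(); R=toolR(s); d=R.T@(np.array(tgt)-s["tool_pos"])/0.4
    cur=np.degrees(np.arctan2(R[1,1],R[0,1]))
    tw=0 if jaw is None else ((jaw-cur+180)%360-180)
    print("t",round(s["time"],2),"pos",s["tool_pos"].round(4),"jaw",round(cur,1),"tilt",np.degrees(np.arccos(-R[2,0])).round(2),"F",s["contact_force"].round(1),"open",round(s["opening"],4),"q6",s["qpos"][5].round(2))
    print("inc",d.round(4),"twist",round(-tw/60,3))
if __name__=="__main__":
    a=[float(x) for x in sys.argv[1:]]; go(a[:3],a[3] if len(a)>3 else None)
E
python3 m.py 0.573 0.012 0.227 5
```

```text
t 0.15 pos [ 0.199  -0.4855  0.2262] jaw -67.7 tilt 0.06 F [-0.1  0.4 -0.3] open 0.0917 q6 -0.15
inc [-8.0000e-04 -7.9660e-01 -1.3368e+00] twist -1.212
```

move_arm(
  increments=[
    [0,-0.4,-0.67,-0.6],
    [0,-0.4,-0.67,-0.6],
    [0,-0.4,-0.67,-0.6],
    [0,-0.4,-0.67,-0.6],
    [0,-0.4,-0.67,-0.6],
  ],
  gripper=0,
  squeeze=15,
)

```text
time: 0.78
tool_pos: [0.3872, -0.2344, 0.2267]
tool_rot: [1.272, 1.571, -0.852]
contact_force: [0.3, -0.3, -0.8]
opening: 0.0922
```

```bash
python3 m.py 0.573 0.012 0.227 5
```

```text
t 0.78 pos [ 0.3872 -0.2344  0.2267] jaw -31.7 tilt 0.02 F [ 0.3 -0.3 -0.8] open 0.0922 q6 -0.16
inc [-7.000e-04  7.140e-02 -7.682e-01] twist -0.612
```

move_arm(
  increments=[
    [0,0.071,-0.768,-0.61],
    [0,0.071,-0.768,-0.61],
    [0,0.071,-0.768,-0.61],
    [0,0.071,-0.768,-0.61],
    [0,0.071,-0.768,-0.61],
  ],
)

```text
time: 1.4
tool_pos: [0.573, 0.0122, 0.2265]
tool_rot: [-1.053, 1.57, -2.538]
contact_force: [0.9, -1.3, -1.3]
opening: 0.0921
```

```bash
python3 m.py 0.5735 0.0122 0.15 5
python3 - <<'E'
from h import *
s=robot.observe()
cv2.imwrite("pics/w1.png",robot.read_camera("wrist")[:,:,::-1])
for nm,X in [("ocap",(.5731,.0122,.134)),("ocoast",(.5736,.0123,.009)),("bcap",(.5818,-.0706,.134)),("green",(.6283,-.0232,.024)),("bco",(.5807,-.0708,.009))]: print(nm,wproj(s,X).round(1))
E
```

```text
t 1.4 pos [0.573  0.0122 0.2265] jaw 5.0 tilt 0.02 F [ 0.9 -1.3 -1.3] open 0.0921 q6 -0.2
inc [1.911e-01 1.400e-03 1.000e-04] twist -0.001
ocap [274.9 211.5]
ocoast [275.  177.2]
bcap [276.3 297.4]
green [318.5 213.5]
bco [274.7 242. ]
```

View pics/w1.png

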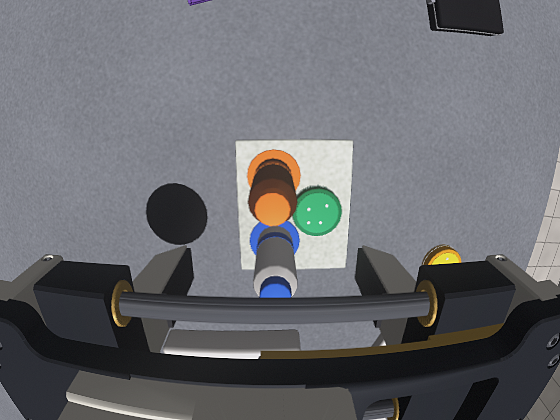

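The wrist view shows the orange cap at (272,208) against a predicted (275,211). That is about 2 mm, within calibration, so I descend and grip.

move_arm(
  increments=[
    [0.1,0,-0.001,0],
    [0.2,0,-0.001,0],
    [0.3,0,-0.001,0],
    [0.376,0,-0.001,0],
    [0.376,0,-0.001,0],
  ],
)

```text
time: 2.08
tool_pos: [0.5702, 0.0107, 0.0739]
tool_rot: [-1.755, 1.565, 3.043]
contact_force: [-0.9, -0.5, -0.4]
opening: 0.0917
```

move_arm(
  increments=[
    [0,0,0,0],
    [0,0,0,0],
    [0,0,0,0],
    [0,0,0,0],
    [0,0,0,0],
  ],
  gripper=1,
  squeeze=15,
)

```text
time: 2.7
tool_pos: [0.5721, 0.0106, 0.0765]
tool_rot: [1.088, 1.57, -0.398]
contact_force: [0.1, -0.1, -0.2]
opening: 0.0462
```

```bash
python3 m.py 0.5735 0.0122 0.15 5
python3 - <<'E'
from h import *
cv2.imwrite("pics/w2.png",robot.read_camera("wrist")[:,:,::-1])
E
```

```text
t 2.7 pos [0.5721 0.0106 0.0765] jaw 4.9 tilt 0.02 F [ 0.1 -0.1 -0.2] open 0.0462 q6 -0.2
inc [-0.1837  0.0039 -0.0037] twist -0.002
```

View pics/w2.png

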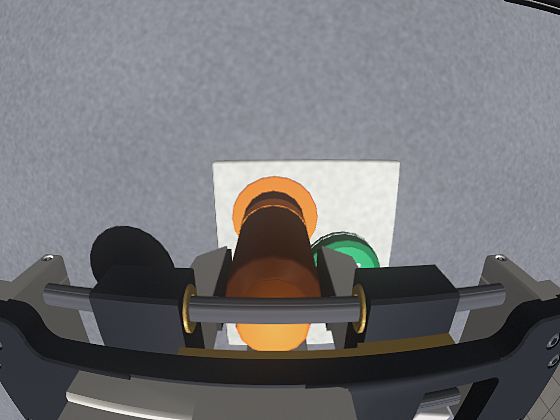

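move_arm(
  increments=[
    [0,0,-0.004,0],
    [0,0,-0.004,0],
    [0,0,-0.004,0],
  ],
)

```text
time: 3.12
tool_pos: [0.572, 0.0121, 0.0764]
tool_rot: [0.728, 1.571, -0.757]
contact_force: [-1.0, -1.6, 3.6]
opening: 0.0437
```

```bash
python3 m.py 0.5735 0.0122 0.15 5
```

```text
t 3.12 pos [0.572  0.0121 0.0764] jaw 4.9 tilt 0.01 F [-1.  -1.6  3.6] open 0.0437 q6 -0.2
inc [-1.839e-01  3.900e-03  1.000e-04] twist -0.002
```

move_arm(
  increments=[
    [-0.03,0,0,0],
    [-0.08,0,0,0],
    [-0.14,0,0,0],
    [-0.2,0,0,0],
    [-0.2,0,0,0],
  ],
  squeeze=20,
)

```text
time: 3.75
tool_pos: [0.573, 0.0123, 0.1582]
tool_rot: [1.422, 1.567, -0.064]
contact_force: [-0.1, -0.2, -1.4]
opening: 0.0436
```

```bash
python3 m.py 0.481 0.367 0.156 5
```

```text
t 3.75 pos [0.573  0.0123 0.1582] jaw 4.9 tilt 0.24 F [-0.1 -0.2 -1.4] open 0.0436 q6 -0.2
inc [ 0.0044 -0.1538 -0.9032] twist -0.002
```

move_arm(
  increments=[
    [0,-0.01,-0.06,0],
    [0,-0.03,-0.17,0],
    [0,-0.05,-0.28,0],
    [0,-0.07,-0.4,0],
    [0,-0.09,-0.5,0],
  ],
)

```text
time: 4.38
tool_pos: [0.5177, 0.21, 0.155]
tool_rot: [-1.549, 1.569, -3.034]
contact_force: [1.1, -0.2, -1.9]
opening: 0.0439
```

```bash
python3 m.py 0.481 0.367 0.156 5
```

```text
t 4.38 pos [0.5177 0.21   0.155 ] jaw 4.9 tilt 0.12 F [ 1.1 -0.2 -1.9] open 0.0439 q6 0.16
inc [-0.0025 -0.058  -0.3989] twist -0.002
```

move_arm(
  increments=[
    [0,-0.015,-0.1,0],
    [0,-0.03,-0.2,0],
    [0,-0.045,-0.3,0],
    [0,-0.058,-0.38,0],
    [0,-0.058,-0.396,0],
  ],
)

```text
time: 5.0
tool_pos: [0.481, 0.3658, 0.1548]
tool_rot: [-1.308, 1.569, -2.791]
contact_force: [0.0, -0.4, -1.9]
opening: 0.0434
```

```bash
python3 m.py 0.481 0.367 0.0725 5
python3 - <<'E'
from h import *
cv2.imwrite("pics/w3.png",robot.read_camera("wrist")[:,:,::-1])
cv2.imwrite("pics/t3.png",cv2.resize(robot.read_camera("top")[:,:,::-1][150:350,60:380],None,fx=2.5,fy=2.5))
E
```

```text
t 5.0 pos [0.481  0.3658 0.1548] jaw 5.0 tilt 0.13 F [ 0.  -0.4 -1.9] open 0.0434 q6 0.44
inc [ 0.2056  0.0008 -0.003 ] twist 0.001
```

View pics/w3.png

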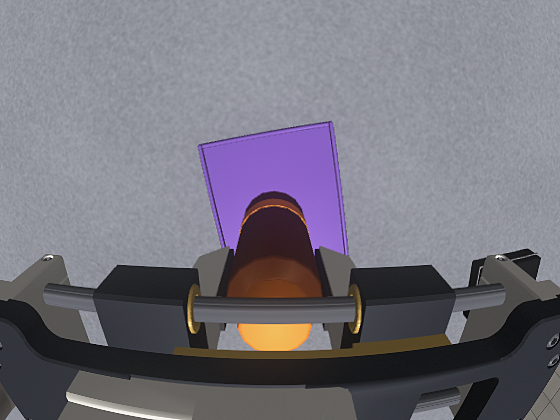

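View pics/t3.png

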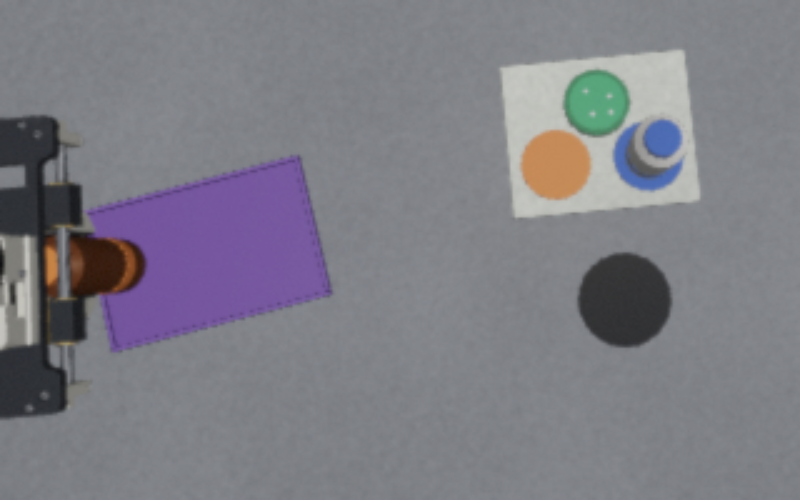

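move_arm(
  increments=[
    [0.06,0,-0.003,0],
    [0.13,0,-0.003,0],
    [0.18,0,-0.003,0],
    [0.2,0,-0.003,0],
    [0.2,0,-0.003,0],
  ],
)

```text
time: 5.72
tool_pos: [0.4825, 0.3646, 0.076]
tool_rot: [-0.941, 1.57, -2.428]
contact_force: [-0.3, 0.8, -1.1]
opening: 0.0437
```

move_arm(
  increments=[
    [0.003,0,0,0],
    [0.005,0,0,0],
    [0.006,0,0,0],
  ],
)

```text
time: 6.1
tool_pos: [0.4825, 0.3656, 0.0743]
tool_rot: [1.863, 1.57, 0.377]
contact_force: [-0.5, -0.4, -1.2]
opening: 0.0437
```

```bash
python3 m.py 0.481 0.367 0.0725 5
```

```text
t 6.1 pos [0.4825 0.3656 0.0743] jaw 4.9 tilt 0.04 F [-0.5 -0.4 -1.2] open 0.0437 q6 0.44
inc [ 0.0045 -0.0035 -0.0039] twist -0.002
```

move_arm(
  increments=[
    [0.002,0,0,0],
    [0.004,0,0,0],
    [0.004,0,0,0],
  ],
)

```text
time: 6.48
tool_pos: [0.4823, 0.3654, 0.0722]
tool_rot: [-0.634, 1.571, -2.12]
contact_force: [-0.2, 0.7, -1.3]
opening: 0.0435
```

```bash
python3 m.py 0.481 0.367 0.0725 5
```

```text
t 6.47 pos [0.4823 0.3654 0.0722] jaw 4.9 tilt 0.01 F [-0.2  0.7 -1.3] open 0.0435 q6 0.44
inc [-0.0008 -0.0029 -0.0042] twist -0.002
```

move_arm(
  increments=[
    [0.002,0,0,0],
    [0.003,0,0,0],
    [0.003,0,0,0],
  ],
)

```text
time: 6.85
tool_pos: [0.4824, 0.3655, 0.0715]
tool_rot: [1.877, 1.57, 0.391]
contact_force: [-1.6, -1.0, 2.0]
opening: 0.0437
```

```bash
python3 m.py 0.481 0.367 0.0725 5
```

```text
t 6.85 pos [0.4824 0.3655 0.0715] jaw 4.9 tilt 0.02 F [-1.6 -1.   2. ] open 0.0437 q6 0.44
inc [-0.0026 -0.0032 -0.0041] twist -0.002
```

Touched down. Release and rise.

move_arm(
  increments=[
    [0,0,0,0],
    [0,0,0,0],
    [0,0,0,0],
    [0,0,0,0],
    [0,0,0,0],
  ],
  gripper=0,
)

```text
time: 7.48
tool_pos: [0.4824, 0.3654, 0.071]
tool_rot: [-0.081, 1.571, -1.567]
contact_force: [0.6, -0.4, 0.2]
opening: 0.089
```

move_arm(
  increments=[
    [-0.05,0,0,0],
    [-0.15,0,0,0],
    [-0.27,0,0,0],
    [-0.38,0,0,0],
    [-0.38,0,0,0],
  ],
)

```text
time: 8.1
tool_pos: [0.4839, 0.3664, 0.2273]
tool_rot: [1.998, 1.563, 0.512]
contact_force: [-0.1, 0.3, 0.0]
opening: 0.0916
```

```bash
python3 m.py 0.581 -0.0706 0.225 5
python3 - <<'E'
from h import *
s=robot.observe()
cv2.imwrite("pics/w4.png",robot.read_camera("wrist")[:,:,::-1])
print(wproj(s,(.4824,.3655,.1295)))
E
```

```text
t 8.1 pos [0.4839 0.3664 0.2273] jaw 4.9 tilt 0.47 F [-0.1  0.3  0. ] open 0.0916 q6 0.44
inc [0.0031 0.1488 1.1093] twist -0.002
[271.83395018 210.68633725]
```

View pics/w4.png

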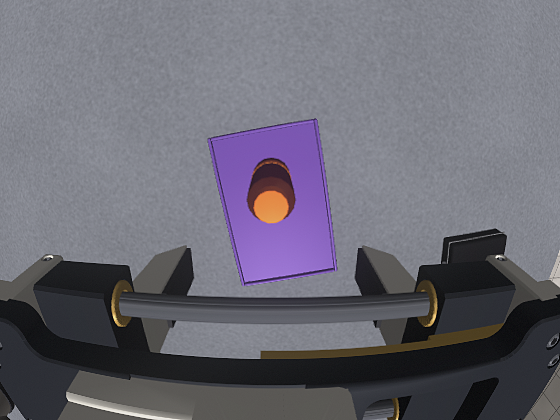

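The orange bottle stands upright in the tray, cap at (271,207). On to the blue bottle.

move_arm(
  increments=[
    [0,0.07,0.55,0],
    [0,0.07,0.55,0],
    [0,0.07,0.55,0],
    [0,0.07,0.55,0],
    [0,0.07,0.55,0],
  ],
)

```text
time: 8.78
tool_pos: [0.5287, 0.1462, 0.2215]
tool_rot: [-1.385, 1.568, -2.875]
contact_force: [-0.2, -0.0, -0.2]
opening: 0.0916
```

```bash
python3 m.py 0.581 -0.0706 0.225 5
```

```text
t 8.78 pos [0.5287 0.1462 0.2215] jaw 4.7 tilt 0.18 F [-0.2 -0.  -0.2] open 0.0916 q6 0.05
inc [-0.0088  0.0863  0.5508] twist -0.006
```

move_arm(
  increments=[
    [-0.008,0.086,0.55,0],
    [-0.008,0.086,0.55,0],
    [-0.008,0.086,0.55,0],
    [-0.008,0.086,0.55,0],
    [-0.008,0.086,0.55,0],
  ],
)

```text
time: 9.4
tool_pos: [0.5819, -0.0689, 0.2247]
tool_rot: [-1.87, 1.569, 2.925]
contact_force: [0.4, -0.1, -0.2]
opening: 0.092
```

```bash
python3 m.py 0.581 -0.0706 0.0764 5
python3 - <<'E'
from h import *
s=robot.observe()
cv2.imwrite("pics/w5.png",robot.read_camera("wrist")[:,:,::-1])
for nm,X in [("bcap",(.5814,-.0706,.134)),("green",(.6283,-.0232,.024)),("oco",(.5736,.0122,.009))]: print(nm,wproj(s,X).round(1))
E
```

```text
t 9.4 pos [ 0.5819 -0.0689  0.2247] jaw 4.7 tilt 0.13 F [ 0.4 -0.1 -0.2] open 0.092 q6 -0.33
inc [ 0.3707 -0.0018  0.0042] twist -0.005
bcap [274.1 214.1]
green [319.9 144.5]
oco [273.5 108. ]
```

View pics/w5.png

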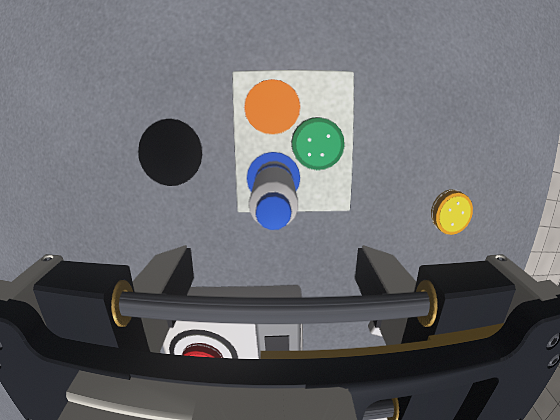

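The blue cap is at (274,212) as predicted. Descend and grip.

move_arm(
  increments=[
    [0.1,-0.001,0.003,0],
    [0.2,-0.001,0.003,0],
    [0.3,-0.001,0.003,0],
    [0.36,-0.001,0.003,0],
    [0.37,-0.001,0.003,0],
  ],
)

```text
time: 10.07
tool_pos: [0.5801, -0.0665, 0.0763]
tool_rot: [-1.972, 1.566, 2.828]
contact_force: [1.5, 0.5, 0.4]
opening: 0.0916
```

```bash
python3 m.py 0.581 -0.0706 0.0764 5
```

```text
t 10.07 pos [ 0.5801 -0.0665  0.0763] jaw 5.0 tilt 0.27 F [1.5 0.5 0.4] open 0.0916 q6 -0.33
inc [-0.0002  0.0013  0.0105] twist 0.0
```

move_arm(
  increments=[
    [0,0,0,0],
    [0,0,0,0],
  ],
)

```text
time: 10.32
tool_pos: [0.5824, -0.0685, 0.0796]
tool_rot: [1.246, 1.568, -0.239]
contact_force: [0.5, -0.2, -0.9]
opening: 0.092
```

```bash
python3 m.py 0.581 -0.0706 0.0764 5
```

```text
t 10.32 pos [ 0.5824 -0.0685  0.0796] jaw 4.9 tilt 0.13 F [ 0.5 -0.2 -0.9] open 0.092 q6 -0.33
inc [ 0.0081 -0.0039  0.0048] twist -0.001
```

move_arm(
  increments=[
    [0.008,-0.003,0.005,0],
    [0.008,-0.003,0.005,0],
    [0.008,-0.003,0.005,0],
  ],
)

```text
time: 10.7
tool_pos: [0.5806, -0.0711, 0.0753]
tool_rot: [1.009, 1.571, -0.477]
contact_force: [-0.1, -0.0, 0.1]
opening: 0.0914
```

```bash
python3 m.py 0.581 -0.0706 0.0764 5
```

```text
t 10.7 pos [ 0.5806 -0.0711  0.0753] jaw 4.9 tilt 0.02 F [-0.1 -0.   0.1] open 0.0914 q6 -0.34
inc [-0.0028  0.001  -0.0012] twist -0.002
```

move_arm(
  increments=[
    [0,0,0,0],
    [0,0,0,0],
    [0,0,0,0],
    [0,0,0,0],
    [0,0,0,0],
  ],
  gripper=1,
  squeeze=15,
)

```text
time: 11.32
tool_pos: [0.5806, -0.071, 0.0751]
tool_rot: [-0.461, 1.571, -1.946]
contact_force: [0.2, -0.6, 0.6]
opening: 0.0466
```

move_arm(
  increments=[
    [-0.002,0,0,0],
    [-0.002,0,0,0],
    [-0.002,0,0,0],
  ],
  squeeze=20,
)

```text
time: 11.7
tool_pos: [0.5804, -0.0709, 0.0757]
tool_rot: [-1.742, 1.57, 3.055]
contact_force: [-0.3, -0.2, -2.4]
opening: 0.0434
```

```bash
python3 m.py 0.581 -0.0706 0.0764 5
```

```text
t 11.7 pos [ 0.5804 -0.0709  0.0757] jaw 4.9 tilt 0.03 F [-0.3 -0.2 -2.4] open 0.0434 q6 -0.34
inc [-0.0019  0.0015 -0.0007] twist -0.002
```

move_arm(
  increments=[
    [-0.03,0,0,0],
    [-0.08,0,0,0],
    [-0.14,0,0,0],
    [-0.2,0,0,0],
    [-0.2,0,0,0],
  ],
)

```text
time: 12.32
tool_pos: [0.5819, -0.0713, 0.1585]
tool_rot: [1.22, 1.565, -0.266]
contact_force: [-0.0, -0.6, -3.6]
opening: 0.0432
```

```bash
python3 m.py 0.503 0.283 0.156 5
```

```text
t 12.32 pos [ 0.5819 -0.0713  0.1585] jaw 4.9 tilt 0.31 F [-0.  -0.6 -3.6] open 0.0432 q6 -0.34
inc [ 0.004  -0.1213 -0.8993] twist -0.002
```

move_arm(
  increments=[
    [0,-0.01,-0.06,0],
    [0,-0.022,-0.17,0],
    [0,-0.038,-0.28,0],
    [0,-0.054,-0.4,0],
    [0,-0.067,-0.5,0],
  ],
)

```text
time: 12.95
tool_pos: [0.5349, 0.1287, 0.1548]
tool_rot: [-1.739, 1.568, 3.059]
contact_force: [1.3, -0.4, -3.1]
opening: 0.0438
```

```bash
python3 m.py 0.503 0.283 0.156 5
```

```text
t 12.95 pos [0.5349 0.1287 0.1548] jaw 4.9 tilt 0.15 F [ 1.3 -0.4 -3.1] open 0.0438 q6 0.01
inc [-0.0028 -0.0463 -0.3912] twist -0.001
```

move_arm(
  increments=[
    [0,-0.012,-0.1,0],
    [0,-0.024,-0.2,0],
    [0,-0.036,-0.3,0],
    [0,-0.046,-0.38,0],
    [0,-0.046,-0.39,0],
  ],
)

```text
time: 13.58
tool_pos: [0.503, 0.2824, 0.1546]
tool_rot: [-1.511, 1.568, -2.993]
contact_force: [-0.3, -0.5, -2.0]
opening: 0.0434
```

move_arm(
  increments=[
    [0.06,0,0,0],
    [0.13,0,0,0],
    [0.18,0,0,0],
    [0.2,0,0,0],
    [0.2,0,0,0],
  ],
)

```text
time: 14.2
tool_pos: [0.5049, 0.2796, 0.0754]
tool_rot: [-1.204, 1.569, -2.69]
contact_force: [0.8, -0.1, -2.3]
opening: 0.0433
```

```bash
python3 m.py 0.503 0.283 0.0705 5
```

```text
t 14.2 pos [0.5049 0.2796 0.0754] jaw 4.9 tilt 0.08 F [ 0.8 -0.1 -2.3] open 0.0433 q6 0.29
inc [ 0.0123 -0.004  -0.0089] twist -0.002
```

move_arm(
  increments=[
    [0.005,-0.004,-0.005,0],
    [0.009,-0.004,-0.005,0],
    [0.011,-0.004,-0.005,0],
    [0.012,-0.004,-0.005,0],
    [0.013,-0.004,-0.005,0],
  ],
)

```text
time: 14.82
tool_pos: [0.5036, 0.2817, 0.0707]
tool_rot: [1.363, 1.571, -0.123]
contact_force: [0.3, 0.1, -3.3]
opening: 0.0433
```

```bash
python3 m.py 0.503 0.283 0.0705 5
```

```text
t 14.82 pos [0.5036 0.2817 0.0707] jaw 4.9 tilt 0.01 F [ 0.3  0.1 -3.3] open 0.0433 q6 0.29
inc [ 0.0006 -0.0013 -0.0033] twist -0.002
```

move_arm(
  increments=[
    [0.001,0,0,0],
    [0.002,0,0,0],
    [0.003,0,0,0],
    [0.003,0,0,0],
  ],
)

```text
time: 15.32
tool_pos: [0.5037, 0.2818, 0.0701]
tool_rot: [1.743, 1.57, 0.257]
contact_force: [-1.8, -0.3, 5.4]
opening: 0.0436
```

```bash
python3 m.py 0.503 0.283 0.0705 5
```

```text
t 15.32 pos [0.5037 0.2818 0.0701] jaw 4.9 tilt 0.04 F [-1.8 -0.3  5.4] open 0.0436 q6 0.29
inc [-0.0009 -0.0014 -0.0031] twist -0.002
```

Contact. Record: the blue grasp in the tray is at TCP (0.5037, 0.2818, 0.0701). Release and rise.

move_arm(
  increments=[
    [0,0,0,0],
    [0,0,0,0],
    [0,0,0,0],
    [0,0,0,0],
    [0,0,0,0],
  ],
  gripper=0,
)

```text
time: 15.95
tool_pos: [0.5035, 0.2817, 0.0694]
tool_rot: [-0.762, 1.571, -2.248]
contact_force: [-0.4, -0.2, -0.5]
opening: 0.0884
```

move_arm(
  increments=[
    [-0.05,0,0,0],
    [-0.15,0,0,0],
    [-0.27,0,0,0],
    [-0.38,0,0,0],
    [-0.38,0,0,0],
  ],
)

```text
time: 16.58
tool_pos: [0.5053, 0.2825, 0.2255]
tool_rot: [1.854, 1.563, 0.369]
contact_force: [0.1, -0.5, 0.3]
opening: 0.0916
```

```bash
python3 m.py 0.503 -0.3205 0.225 5
python3 - <<'E'
from h import *
cv2.imwrite("pics/s6.png",cv2.resize(robot.read_camera("scene")[:,:,::-1][120:320,120:440],None,fx=2.5,fy=2.5,interpolation=3))
im=robot.read_camera("top")
cv2.imwrite("pics/t6.png",im[:,:,::-1])
E
```

```text
t 16.57 pos [0.5053 0.2825 0.2255] jaw 4.9 tilt 0.47 F [ 0.1 -0.5  0.3] open 0.0916 q6 0.29
inc [-0.0032 -0.1339  1.5016] twist -0.002
```

View pics/s6.png

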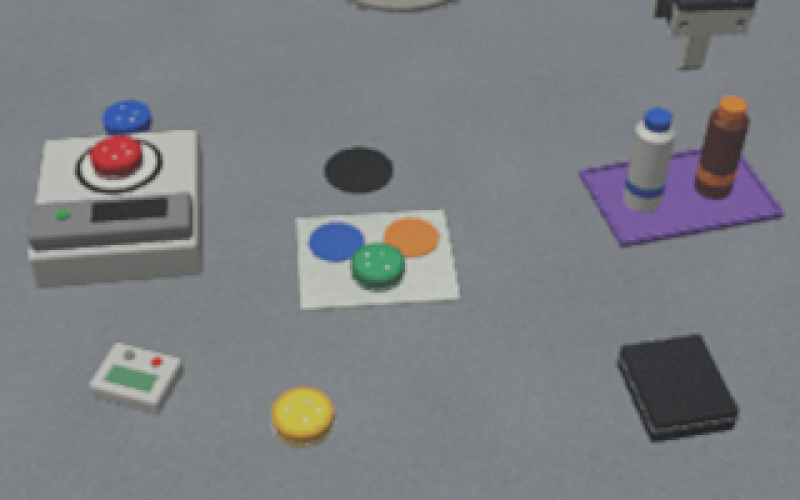

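View pics/t6.png

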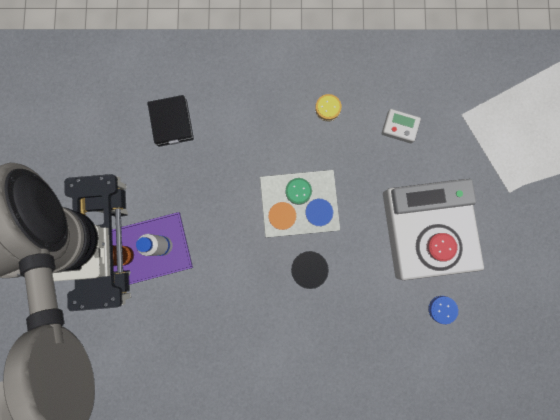

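Both bottles stand in the tray and the coasters are bare. I'll measure the coasters, ring and plate from the pictures just taken.

Run:
```python
from h import *
im=cv2.imread("pics/t6.png")[:,:,::-1].copy()
for c,z in [("orange",.009),("blue",.009),("green",.024),("red",.071)]:
    for b in blobs(mask(im,c)):
        if b[0][0]>250 and b[0][4]>150: print(c,b[0],b[1],plane("top",*b[1],z).round(4))
g=cv2.cvtColor(im,cv2.COLOR_RGB2GRAY)
# plate
m=((g<70)*255).astype(np.uint8); 
for b in blobs(m,200): print("dark",b[0],b[1],plane("top",*b[1],.004).round(4), plane("top",*b[1],.053).round(4))
# pad ring inner bright area + red
sub=m[215:285,405:480]; cs,_=cv2.findContours(sub,cv2.RETR_EXTERNAL,cv2.CHAIN_APPROX_NONE)
for c in cs:
    if len(c)>60: e=cv2.fitEllipse(c); print("ring",e, plane("top",e[0][0]+405,e[0][1]+215,.053).round(4))
```

```text
orange [269, 202, 27, 27, 568] [281.9, 215.4] [0.573  0.0131 0.009 ]
blue [306, 199, 27, 27, 561] [318.8, 211.9] [ 0.5812 -0.0702  0.009 ]
blue [429, 296, 29, 28, 604] [443.3, 309.6] [ 0.3663 -0.3421  0.009 ]
green [287, 179, 23, 24, 388] [298.0, 190.1] [ 0.6284 -0.0227  0.024 ]
red [429, 234, 28, 27, 574] [442.3, 246.7] [ 0.5028 -0.3201  0.071 ]
dark [148, 95, 45, 51, 1672] [169.3, 119.9] [0.7966 0.2767 0.004 ] [0.7794 0.2618 0.053 ]
dark [0, 168, 70, 109, 4101] [36.0, 216.9] [0.5683 0.573  0.004 ] [0.5638 0.5416 0.053 ]
dark [60, 175, 69, 136, 4570] [95.9, 241.4] [0.5131 0.4333 0.004 ] [0.5117 0.4096 0.053 ]
dark [292, 252, 36, 36, 1031] [309.3, 269.6] [ 0.4519 -0.0486  0.004 ] [ 0.4539 -0.0453  0.053 ]
dark [24, 308, 41, 27, 590] [44.6, 318.8] [0.3417 0.5381 0.004 ] [0.3498 0.5086 0.053 ]
```

move_arm(
  increments=[
    [0,-0.07,0.76,0],
    [0,-0.07,0.76,0],
    [0,-0.07,0.76,0],
    [0,-0.07,0.76,0],
    [0,-0.07,0.76,0],
  ],
)

```text
time: 17.3
tool_pos: [0.5003, -0.0255, 0.2198]
tool_rot: [-1.803, 1.568, 2.994]
contact_force: [0.5, 0.1, 0.3]
opening: 0.0915
```

```bash
python3 m.py 0.503 -0.3205 0.225 5
```

```text
t 17.3 pos [ 0.5003 -0.0255  0.2198] jaw 4.8 tilt 0.18 F [0.5 0.1 0.3] open 0.0915 q6 -0.29
inc [-0.0133 -0.0557  0.7354] twist -0.003
```

move_arm(
  increments=[
    [-0.012,-0.055,0.735,0],
    [-0.012,-0.055,0.735,0],
    [-0.012,-0.055,0.735,0],
    [-0.012,-0.055,0.735,0],
    [-0.012,-0.055,0.735,0],
  ],
)

```text
time: 17.92
tool_pos: [0.5034, -0.3206, 0.2241]
tool_rot: [-2.291, 1.567, 2.505]
contact_force: [1.1, 0.8, -0.2]
opening: 0.0916
```

```bash
python3 m.py 0.503 -0.3205 0.1 5
python3 - <<'E'
from h import *
s=robot.observe()
im=robot.read_camera("wrist")
cv2.imwrite("pics/w7.png",im[:,:,::-1])
for b in blobs(mask(im,"red"),300): print(b[0],b[1])
for nm,X in [("red",(.5029,-.3205,.071)),("ring",(.503,-.3207,.053))]: print(nm,wproj(s,X).round(1))
E
```

```text
t 17.93 pos [ 0.5034 -0.3206  0.2241] jaw 4.8 tilt 0.2 F [ 1.1  0.8 -0.2] open 0.0916 q6 -0.78
inc [ 3.102e-01 -3.000e-04  4.000e-04] twist -0.004
[244, 162, 59, 58, 2611] [272.8, 190.6]
red [274.4 191.9]
ring [274.5 187.6]
```

View pics/w7.png

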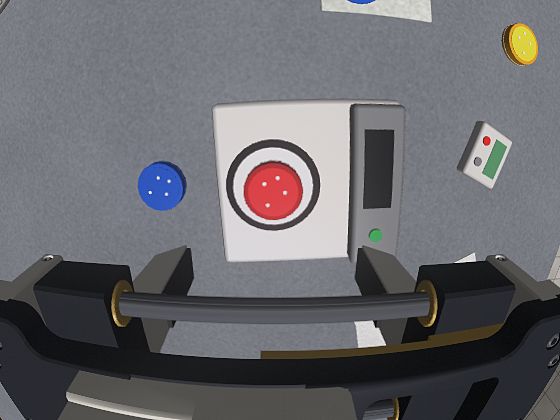

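The red dish is centred at (273,191), as predicted. Descend.

move_arm(
  increments=[
    [0.1,0,0,0],
    [0.2,0,0,0],
    [0.3,0,0,0],
    [0.39,0,0,0],
    [0.39,0,0,0],
  ],
)

```text
time: 18.6
tool_pos: [0.5021, -0.3162, 0.0663]
tool_rot: [-2.341, 1.562, 2.457]
contact_force: [0.4, 0.1, 0.5]
opening: 0.0916
```

move_arm(
  increments=[
    [0,0,0,0],
    [0,0,0,0],
  ],
)

```text
time: 18.85
tool_pos: [0.5053, -0.3189, 0.0719]
tool_rot: [0.769, 1.568, -0.716]
contact_force: [0.1, -0.1, 0.8]
opening: 0.0916
```

```bash
python3 m.py 0.503 -0.3206 0.0565 5
```

```text
t 18.85 pos [ 0.5053 -0.3189  0.0719] jaw 4.9 tilt 0.16 F [ 0.1 -0.1  0.8] open 0.0916 q6 -0.78
inc [ 0.0386 -0.0062  0.0037] twist -0.002
```

move_arm(
  increments=[
    [0.01,-0.005,0.003,0],
    [0.02,-0.005,0.003,0],
    [0.03,-0.005,0.003,0],
    [0.034,-0.005,0.003,0],
    [0.034,-0.005,0.003,0],
  ],
)

```text
time: 19.48
tool_pos: [0.5026, -0.3196, 0.0565]
tool_rot: [-2.291, 1.57, 2.506]
contact_force: [0.8, 0.0, -0.5]
opening: 0.0917
```

```bash
python3 m.py 0.503 -0.3206 0.0565 5
```

```text
t 19.48 pos [ 0.5026 -0.3196  0.0565] jaw 4.9 tilt 0.02 F [ 0.8  0.  -0.5] open 0.0917 q6 -0.78
inc [-0.0001  0.0008  0.0025] twist -0.002
```

move_arm(
  increments=[
    [0,0,0.002,0],
    [0,0,0.002,0],
    [0,0,0.002,0],
    [0,0,0.002,0],
    [0,0,0.002,0],
  ],
  gripper=1,
  squeeze=8,
)

```text
time: 20.1
tool_pos: [0.5028, -0.3205, 0.0568]
tool_rot: [0.452, 1.571, -1.033]
contact_force: [-0.6, 0.5, 0.6]
opening: 0.06
```

```bash
python3 m.py 0.503 -0.3206 0.0565 5
```

```text
t 20.1 pos [ 0.5028 -0.3205  0.0568] jaw 4.9 tilt 0.01 F [-0.6  0.5  0.6] open 0.06 q6 -0.78
inc [0.0007 0.0006 0.0003] twist -0.002
```

move_arm(
  increments=[
    [0,0,0,0],
    [0,0,0,0],
    [-0.03,0,0,0],
    [-0.08,0,0,0],
    [-0.13,0,0,0],
  ],
  squeeze=10,
)

```text
time: 20.72
tool_pos: [0.5028, -0.3206, 0.11]
tool_rot: [0.678, 1.57, -0.807]
contact_force: [-0.1, -0.2, -1.1]
opening: 0.0597
```

```bash
python3 m.py 0.4519 -0.0488 0.11 5;  python3 - <<'E'
from h import *
cv2.imwrite("pics/w8.png",robot.read_camera("wrist")[:,:,::-1])
E
```

```text
t 20.73 pos [ 0.5028 -0.3206  0.11  ] jaw 4.9 tilt 0.02 F [-0.1 -0.2 -1.1] open 0.0597 q6 -0.78
inc [-3.000e-04 -6.910e-02 -6.878e-01] twist -0.002
```

View pics/w8.png

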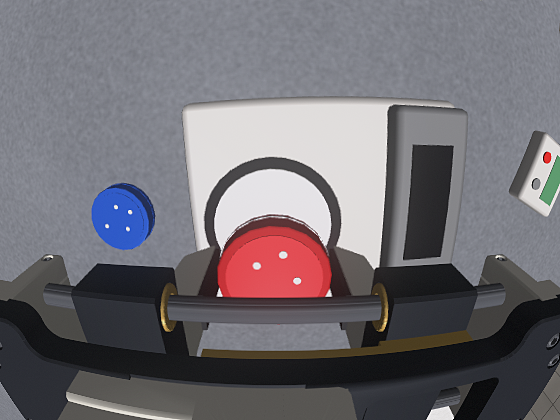

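The red dish is held level. Carry it to the plate.

move_arm(
  increments=[
    [-0.02,-0.005,-0.05,0],
    [-0.02,-0.017,-0.17,0],
    [-0.02,-0.031,-0.31,0],
    [-0.02,-0.045,-0.45,0],
    [-0.02,-0.059,-0.58,0],
  ],
)

```text
time: 21.4
tool_pos: [0.458, -0.0886, 0.1165]
tool_rot: [-2.292, 1.57, 2.505]
contact_force: [0.5, 0.5, -1.3]
opening: 0.0598
```

```bash
python3 m.py 0.4519 -0.0488 0.05 5
```

```text
t 21.4 pos [ 0.458  -0.0886  0.1165] jaw 4.9 tilt 0.06 F [ 0.5  0.5 -1.3] open 0.0598 q6 -0.44
inc [ 0.1664 -0.0065 -0.1002] twist -0.002
```

move_arm(
  increments=[
    [0.02,-0.006,-0.07,0],
    [0.07,-0.006,-0.1,0],
    [0.12,-0.006,-0.1,0],
    [0.16,-0.006,-0.1,0],
    [0.16,-0.006,-0.1,0],
  ],
)

```text
time: 22.02
tool_pos: [0.4521, -0.0506, 0.0519]
tool_rot: [-1.943, 1.567, 2.855]
contact_force: [-0.9, 0.4, -0.4]
opening: 0.0596
```

move_arm(
  increments=[
    [0,0,0,0],
    [0,0,0,0],
  ],
)

```text
time: 22.28
tool_pos: [0.454, -0.0517, 0.0534]
tool_rot: [1.176, 1.569, -0.31]
contact_force: [-0.5, 0.2, -0.6]
opening: 0.0594
```

```bash
python3 m.py 0.4519 -0.0488 0.01 5;python3 - <<'E'
from h import *
s=robot.observe()
cv2.imwrite("pics/w9.png",robot.read_camera("wrist")[:,:,::-1])
print(wproj(s,(.4519,-.0488,.004)))
E
```

```text
t 22.27 pos [ 0.454  -0.0517  0.0534] jaw 4.9 tilt 0.07 F [-0.5  0.2 -0.6] open 0.0594 q6 -0.37
inc [ 0.1085 -0.0048 -0.0077] twist -0.002
[272.05929513 227.52077817]
```

View pics/w9.png

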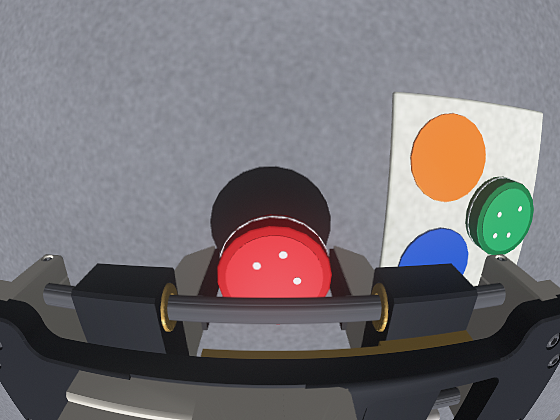

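move_arm(
  increments=[
    [0.03,-0.004,-0.006,0],
    [0.06,-0.004,-0.006,0],
    [0.09,-0.004,-0.006,0],
    [0.1,-0.004,-0.006,0],
    [0.1,-0.004,-0.006,0],
  ],
)

```text
time: 22.95
tool_pos: [0.4517, -0.0494, 0.0122]
tool_rot: [-1.848, 1.57, 2.949]
contact_force: [0.4, -0.1, 0.5]
opening: 0.0596
```

move_arm(
  increments=[
    [0.002,0,0,0],
    [0.003,0,0,0],
    [0.003,0,0,0],
  ],
)

```text
time: 23.32
tool_pos: [0.452, -0.0495, 0.0117]
tool_rot: [1.052, 1.57, -0.434]
contact_force: [0.8, -0.6, -0.3]
opening: 0.0595
```

```bash
python3 m.py 0.4519 -0.0488 0.008 5
```

```text
t 23.32 pos [ 0.452  -0.0495  0.0117] jaw 4.9 tilt 0.03 F [ 0.8 -0.6 -0.3] open 0.0595 q6 -0.36
inc [ 0.0092 -0.0002 -0.0018] twist -0.002
```

move_arm(
  increments=[
    [0.002,0,-0.002,0],
    [0.004,0,-0.002,0],
    [0.006,0,-0.002,0],
    [0.008,0,-0.002,0],
    [0.009,0,-0.002,0],
  ],
)

```text
time: 23.95
tool_pos: [0.4518, -0.0487, 0.0078]
tool_rot: [-0.942, 1.571, -2.428]
contact_force: [-0.1, 1.0, -0.7]
opening: 0.0598
```

```bash
python3 m.py 0.4519 -0.0488 0.008 5
```

```text
t 23.95 pos [ 0.4518 -0.0487  0.0078] jaw 4.9 tilt 0.01 F [-0.1  1.  -0.7] open 0.0598 q6 -0.36
inc [-0.0004  0.0002  0.0003] twist -0.002
```

move_arm(
  increments=[
    [0.001,0,0,0],
    [0.002,0,0,0],
    [0.002,0,0,0],
  ],
)

```text
time: 24.32
tool_pos: [0.4518, -0.0487, 0.0077]
tool_rot: [0.801, 1.57, -0.684]
contact_force: [-2.1, 0.7, 8.3]
opening: 0.0601
```

```bash
python3 m.py 0.4519 -0.0488 0.008 5
```

```text
t 24.32 pos [ 0.4518 -0.0487  0.0077] jaw 4.9 tilt 0.02 F [-2.1  0.7  8.3] open 0.0601 q6 -0.36
inc [-0.0008  0.0001  0.0004] twist -0.002
```

move_arm(
  increments=[
    [0,0,0,0],
    [0,0,0,0],
    [0,0,0,0],
    [0,0,0,0],
    [0,0,0,0],
  ],
  gripper=0,
)

```text
time: 24.95
tool_pos: [0.4518, -0.0487, 0.0071]
tool_rot: [-0.657, 1.571, -2.142]
contact_force: [0.3, -0.6, 0.1]
opening: 0.0918
```

move_arm(
  increments=[
    [-0.03,0,0,0],
    [-0.1,0,0,0],
    [-0.2,0,0,0],
    [-0.3,0,0,0],
    [-0.3,0,0,0],
  ],
)

```text
time: 25.58
tool_pos: [0.4537, -0.0491, 0.1306]
tool_rot: [1.198, 1.563, -0.287]
contact_force: [-0.0, -0.3, 0.3]
opening: 0.092
```

```bash
python3 m.py 0.6284 -0.023 0.13 95;python3 - <<'E'
from h import *
s=robot.observe()
cv2.imwrite("pics/w10.png",robot.read_camera("wrist")[:,:,::-1])
print(wproj(s,(.4519,-.0488,.004)),wproj(s,(.4519,-.0488,.022)))
E
```

```text
t 25.57 pos [ 0.4537 -0.0491  0.1306] jaw 4.9 tilt 0.42 F [-0.  -0.3  0.3] open 0.092 q6 -0.36
inc [ 0.0043  0.4406 -0.028 ] twist -1.502
[271.64872527 198.54339228] [271.66506718 204.57088107]
```

View pics/w10.png

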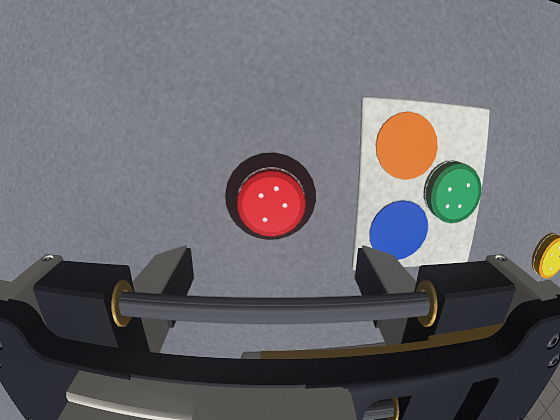

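The red dish is centred on the plate. Next, the green dish. I'll keep the jaw direction and a TCP of about 11 mm, which clears the 9 mm coaster tops.

```bash
python3 m.py 0.6284 -0.023 0.13 5
```

```text
t 25.62 pos [ 0.4526 -0.0488  0.1288] jaw 4.9 tilt 0.22 F [-1.   0.9 -0.3] open 0.0919 q6 -0.36
inc [-0.0015  0.4435 -0.027 ] twist -0.002
```

move_arm(
  increments=[
    [0,0.1,-0.03,0],
    [0,0.22,-0.03,0],
    [0,0.35,-0.03,0],
    [0,0.44,-0.028,0],
    [0,0.44,-0.028,0],
  ],
)

```text
time: 26.25
tool_pos: [0.6271, -0.0223, 0.125]
tool_rot: [-1.789, 1.569, 3.009]
contact_force: [-1.0, -0.1, 0.4]
opening: 0.092
```

move_arm(
  increments=[
    [0,0,0,0],
    [0,0,0,0],
  ],
)

```text
time: 26.5
tool_pos: [0.6251, -0.0226, 0.1269]
tool_rot: [-1.696, 1.569, 3.101]
contact_force: [0.6, 0.8, -0.0]
opening: 0.092
```

```bash
python3 m.py 0.6284 -0.023 0.06 5;python3 - <<'E'
from h import *
s=robot.observe()
im=robot.read_camera("wrist")
cv2.imwrite("pics/w11.png",im[:,:,::-1])
for b in blobs(mask(im,"green"),300): print(b[0],b[1])
print(wproj(s,(.6284,-.023,.024)))
E
```

```text
t 26.5 pos [ 0.6251 -0.0226  0.1269] jaw 4.9 tilt 0.08 F [ 0.6  0.8 -0. ] open 0.092 q6 -0.24
inc [0.1672 0.0084 0.0018] twist -0.002
[242, 174, 69, 66, 3461] [276.4, 206.2]
[278.65650166 208.2983272 ]
```

View pics/w11.png

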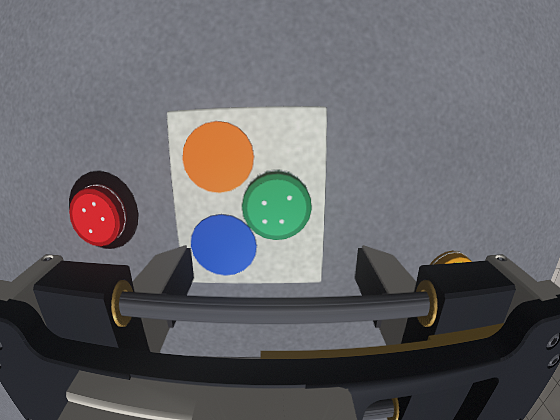

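move_arm(
  increments=[
    [0.05,0.007,0.002,0],
    [0.12,0.007,0.002,0],
    [0.2,0.007,0.002,0],
    [0.25,0.007,0.002,0],
    [0.25,0.007,0.002,0],
  ],
)

```text
time: 27.18
tool_pos: [0.6276, -0.0231, 0.0259]
tool_rot: [-1.778, 1.567, 3.019]
contact_force: [0.5, 0.5, 0.2]
opening: 0.092
```

move_arm(
  increments=[
    [0,0,0,0],
    [0,0,0,0],
  ],
)

```text
time: 27.42
tool_pos: [0.6298, -0.0232, 0.0285]
tool_rot: [1.287, 1.568, -0.199]
contact_force: [0.7, -0.3, 0.3]
opening: 0.0919
```

```bash
python3 m.py 0.6282 -0.0228 0.011 5
```

```text
t 27.43 pos [ 0.6298 -0.0232  0.0285] jaw 4.9 tilt 0.13 F [ 0.7 -0.3  0.3] open 0.0919 q6 -0.24
inc [ 0.0438 -0.004  -0.0015] twist -0.002
```

move_arm(
  increments=[
    [0.01,-0.002,-0.001,0],
    [0.02,-0.002,-0.001,0],
    [0.03,-0.002,-0.001,0],
    [0.039,-0.002,-0.001,0],
    [0.039,-0.002,-0.001,0],
  ],
)

```text
time: 28.05
tool_pos: [0.628, -0.0227, 0.011]
tool_rot: [-1.719, 1.57, 3.079]
contact_force: [0.2, -1.1, 0.1]
opening: 0.0918
```

```bash
python3 m.py 0.6282 -0.0228 0.011 5
```

```text
t 28.05 pos [ 0.628  -0.0227  0.011 ] jaw 4.9 tilt 0.05 F [ 0.2 -1.1  0.1] open 0.0918 q6 -0.24
inc [0.     0.0004 0.0002] twist -0.002
```

move_arm(
  increments=[
    [0,0,0,0],
    [0,0,0,0],
    [0,0,0,0],
    [0,0,0,0],
    [0,0,0,0],
  ],
  gripper=1,
  squeeze=10,
)

```text
time: 28.68
tool_pos: [0.6283, -0.0228, 0.0116]
tool_rot: [0.848, 1.571, -0.638]
contact_force: [0.0, -0.1, 1.7]
opening: 0.0594
```

move_arm(
  increments=[
    [0,0,0,0],
    [-0.03,0,0,0],
    [-0.1,0,0,0],
    [-0.2,0,0,0],
    [-0.28,0,0,0],
  ],
)

```text
time: 29.3
tool_pos: [0.6286, -0.0228, 0.1259]
tool_rot: [1.295, 1.569, -0.191]
contact_force: [0.3, 1.0, -0.7]
opening: 0.0596
```

```bash
python3 m.py 0.503 -0.3206 0.125 5;python3 - <<'E'
from h import *
im=robot.read_camera("wrist")
cv2.imwrite("pics/w12.png",im[:,:,::-1])
E
```

```text
t 29.3 pos [ 0.6286 -0.0228  0.1259] jaw 4.9 tilt 0.1 F [ 0.3  1.  -0.7] open 0.0596 q6 -0.24
inc [ 0.002  -0.3763  0.7151] twist -0.002
```

View pics/w12.png

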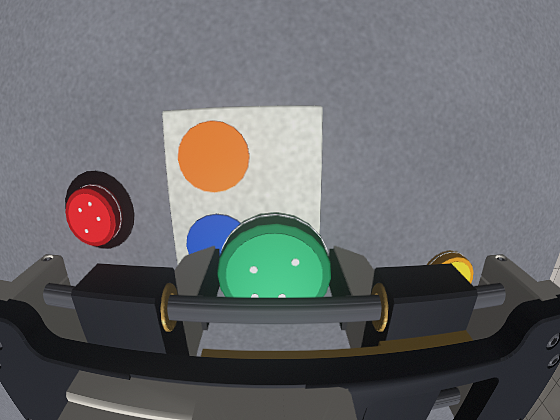

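move_arm(
  increments=[
    [0,-0.03,0.06,0],
    [0,-0.09,0.17,0],
    [0,-0.15,0.29,0],
    [0,-0.22,0.41,0],
    [0,-0.27,0.52,0],
  ],
)

```text
time: 29.98
tool_pos: [0.5374, -0.2408, 0.1241]
tool_rot: [0.732, 1.57, -0.754]
contact_force: [0.0, 0.2, -0.5]
opening: 0.0601
```

```bash
python3 m.py 0.503 -0.3206 0.12 5
```

```text
t 29.98 pos [ 0.5374 -0.2408  0.1241] jaw 4.9 tilt 0.04 F [ 0.   0.2 -0.5] open 0.0601 q6 -0.64
inc [ 0.0103 -0.1025  0.1914] twist -0.002
```

move_arm(
  increments=[
    [0.01,-0.05,0.1,0],
    [0.01,-0.09,0.17,0],
    [0.01,-0.1,0.191,0],
    [0.06,-0.1,0.191,0],
    [0.1,-0.1,0.191,0],
  ],
)

```text
time: 30.6
tool_pos: [0.5053, -0.318, 0.0831]
tool_rot: [1.988, 1.571, 0.503]
contact_force: [0.5, 1.1, -0.7]
opening: 0.0596
```

move_arm(
  increments=[
    [0,0,0,0],
    [0,0,0,0],
  ],
)

```text
time: 30.85
tool_pos: [0.5055, -0.3184, 0.084]
tool_rot: [0.818, 1.57, -0.667]
contact_force: [0.6, -0.2, 0.1]
opening: 0.06
```

```bash
python3 m.py 0.503 -0.3206 0.059 5;python3 - <<'E'
from h import *
s=robot.observe()
im=robot.read_camera("wrist")
cv2.imwrite("pics/w13.png",im[:,:,::-1])
print(wproj(s,(.503,-.3206,.053)))
E
```

```text
t 30.85 pos [ 0.5055 -0.3184  0.084 ] jaw 4.9 tilt 0.04 F [ 0.6 -0.2  0.1] open 0.06 q6 -0.78
inc [ 0.0624 -0.0068  0.0049] twist -0.001
[270.65780017 245.49115215]
```

View pics/w13.png

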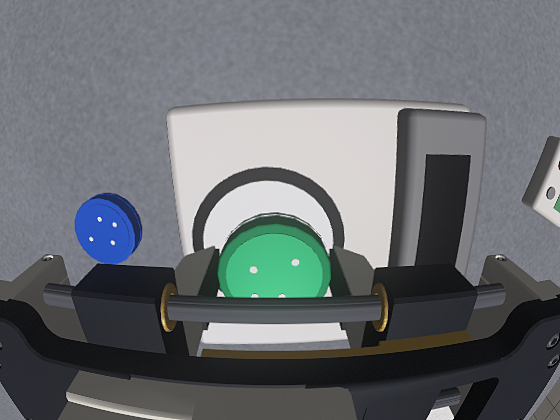

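move_arm(
  increments=[
    [0.015,-0.006,0.004,0],
    [0.03,-0.006,0.004,0],
    [0.045,-0.006,0.004,0],
    [0.056,-0.006,0.004,0],
    [0.056,-0.006,0.004,0],
  ],
)

```text
time: 31.52
tool_pos: [0.5025, -0.3203, 0.0606]
tool_rot: [-2.309, 1.57, 2.489]
contact_force: [0.2, 0.6, 0.0]
opening: 0.0593
```

```bash
python3 m.py 0.503 -0.3206 0.059 5
```

```text
t 31.52 pos [ 0.5025 -0.3203  0.0606] jaw 4.9 tilt 0.05 F [0.2 0.6 0. ] open 0.0593 q6 -0.78
inc [0.0041 0.0011 0.0007] twist -0.002
```

move_arm(
  increments=[
    [0.001,0,0,0],
    [0.003,0,0,0],
    [0.004,0,0,0],
    [0.005,0,0,0],
    [0.006,0,0,0],
  ],
)

```text
time: 32.15
tool_pos: [0.5027, -0.3205, 0.0587]
tool_rot: [0.099, 1.571, -1.387]
contact_force: [0.1, 0.3, -0.2]
opening: 0.0594
```

```bash
python3 m.py 0.503 -0.3206 0.058 5
```

```text
t 32.15 pos [ 0.5027 -0.3205  0.0587] jaw 4.9 tilt 0.01 F [ 0.1  0.3 -0.2] open 0.0594 q6 -0.78
inc [0.0018 0.0006 0.0003] twist -0.002
```

move_arm(
  increments=[
    [0.001,0,0,0],
    [0.002,0,0,0],
    [0.003,0,0,0],
    [0.003,0,0,0],
  ],
)

```text
time: 32.65
tool_pos: [0.5028, -0.3206, 0.0585]
tool_rot: [0.527, 1.57, -0.959]
contact_force: [-2.3, 1.8, 7.2]
opening: 0.0596
```

```bash
python3 m.py 0.503 -0.3206 0.058 5
```

```text
t 32.65 pos [ 0.5028 -0.3206  0.0585] jaw 4.9 tilt 0.04 F [-2.3  1.8  7.2] open 0.0596 q6 -0.78
inc [0.0014 0.0006 0.0001] twist -0.002
```

Contact. Release, rise and check.

move_arm(
  increments=[
    [0,0,0,0],
    [0,0,0,0],
    [0,0,0,0],
    [0,0,0,0],
    [0,0,0,0],
  ],
  gripper=0,
)

```text
time: 33.28
tool_pos: [0.5027, -0.3205, 0.0575]
tool_rot: [-1.256, 1.571, -2.742]
contact_force: [-0.3, -0.1, 0.4]
opening: 0.0915
```

move_arm(
  increments=[
    [-0.03,0,0,0],
    [-0.1,0,0,0],
    [-0.2,0,0,0],
    [-0.32,0,0,0],
    [-0.42,0,0,0],
  ],
)

```text
time: 33.9
tool_pos: [0.5029, -0.3206, 0.2286]
tool_rot: [0.774, 1.568, -0.712]
contact_force: [0.1, -0.5, -0.9]
opening: 0.0915
```

move_arm(
  increments=[
    [0,0,0,0],
    [0,0,0,0],
  ],
)

```text
time: 34.15
tool_pos: [0.5024, -0.3202, 0.2255]
tool_rot: [-2.136, 1.571, 2.662]
contact_force: [0.6, -0.4, -0.6]
opening: 0.0916
```

```bash
python3 m.py 0.5037 0.2818 0.225 5;python3 - <<'E'
from h import *
s=robot.observe()
im=robot.read_camera("wrist")
cv2.imwrite("pics/w14.png",im[:,:,::-1])
for b in blobs(mask(im,"green"),700): print(b[0],b[1])
print(wproj(s,(.503,-.3206,.071)))
E
```

```text
t 34.15 pos [ 0.5024 -0.3202  0.2255] jaw 4.9 tilt 0.01 F [ 0.6 -0.4 -0.6] open 0.0916 q6 -0.78
inc [ 1.4000e-03  1.3110e-01 -1.4994e+00] twist -0.002
[245, 162, 59, 57, 2526] [274.2, 190.0]
[275.04810695 191.7342421 ]
```

View pics/w14.png

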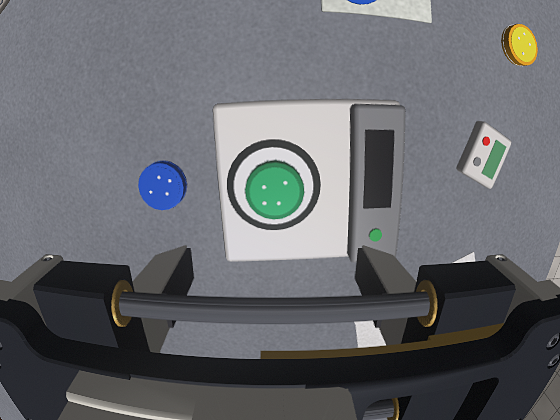

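The green dish is centred in the ring at (274,190). Back to the blue bottle in the tray.

move_arm(
  increments=[
    [0,0.065,-0.75,0],
    [0,0.065,-0.75,0],
    [0,0.065,-0.75,0],
    [0,0.065,-0.75,0],
    [0,0.065,-0.75,0],
  ],
)

```text
time: 34.83
tool_pos: [0.5021, -0.017, 0.2244]
tool_rot: [-1.901, 1.568, 2.897]
contact_force: [0.7, 0.1, 0.1]
opening: 0.0922
```

```bash
python3 m.py 0.5037 0.2818 0.225 5
python3 - <<'E'
from h import *
cv2.imwrite("pics/t15.png",cv2.resize(robot.read_camera("top")[:,:,::-1][90:340,80:500],None,fx=1.9,fy=1.9,interpolation=3))
E
```

```text
t 34.83 pos [ 0.5021 -0.017   0.2244] jaw 4.9 tilt 0.14 F [0.7 0.1 0.1] open 0.0922 q6 -0.27
inc [-0.0011  0.0679 -0.7439] twist -0.001
```

View pics/t15.png

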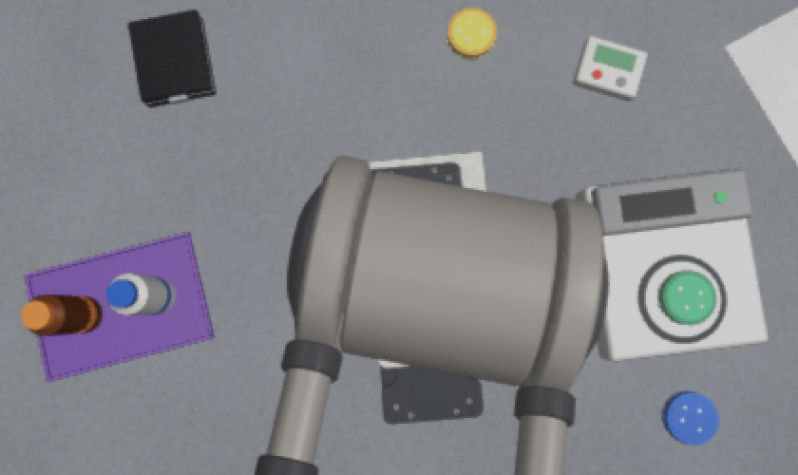

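move_arm(
  increments=[
    [0,0.068,-0.744,0],
    [0,0.068,-0.744,0],
    [0,0.068,-0.744,0],
    [0,0.068,-0.744,0],
    [0,0.068,-0.744,0],
  ],
)

```text
time: 35.5
tool_pos: [0.5041, 0.2815, 0.2241]
tool_rot: [-1.277, 1.568, -2.762]
contact_force: [0.9, -1.2, -0.3]
opening: 0.0918
```

move_arm(
  increments=[
    [0,0,0,0],
    [0,0,0,0],
  ],
)

```text
time: 35.75
tool_pos: [0.5046, 0.2787, 0.2244]
tool_rot: [-1.022, 1.568, -2.508]
contact_force: [0.5, -0.0, -0.4]
opening: 0.092
```

```bash
python3 m.py 0.5037 0.2818 0.0715 5
python3 - <<'E'
from h import *
s=robot.observe()
cv2.imwrite("pics/w16.png",robot.read_camera("wrist")[:,:,::-1])
print(wproj(s,(.5037,.2818,.1295)))
E
```

```text
t 35.75 pos [0.5046 0.2787 0.2244] jaw 4.9 tilt 0.15 F [ 0.5 -0.  -0.4] open 0.092 q6 0.29
inc [ 0.3821 -0.0007 -0.0085] twist -0.002
[274.18068533 206.68058116]
```

View pics/w16.png

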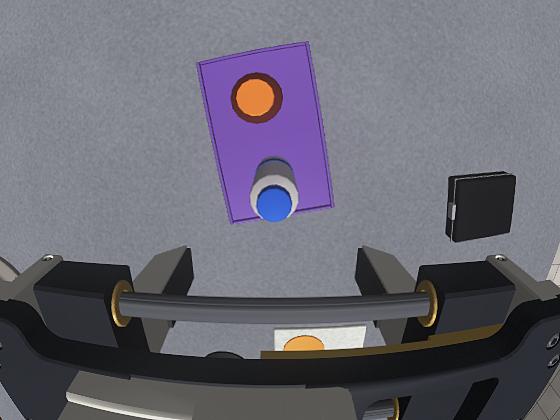

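move_arm(
  increments=[
    [0.09,-0.001,-0.005,0],
    [0.19,-0.001,-0.005,0],
    [0.28,-0.001,-0.005,0],
    [0.35,-0.001,-0.005,0],
    [0.35,-0.001,-0.005,0],
  ],
)

```text
time: 36.42
tool_pos: [0.5033, 0.2793, 0.0836]
tool_rot: [-1.227, 1.566, -2.714]
contact_force: [-1.5, -0.3, 0.4]
opening: 0.092
```

move_arm(
  increments=[
    [0,0,0,0],
    [0,0,0,0],
    [0,0,0,0],
  ],
)

```text
time: 36.8
tool_pos: [0.5049, 0.2815, 0.0866]
tool_rot: [1.807, 1.569, 0.321]
contact_force: [0.3, -0.5, 0.0]
opening: 0.092
```

```bash
python3 m.py 0.5037 0.2818 0.0703 5
```

```text
t 36.8 pos [0.5049 0.2815 0.0866] jaw 4.9 tilt 0.11 F [ 0.3 -0.5  0. ] open 0.092 q6 0.29
inc [ 0.0407 -0.003  -0.0009] twist -0.002
```

move_arm(
  increments=[
    [0.01,-0.001,-0.001,0],
    [0.02,-0.001,-0.001,0],
    [0.03,-0.001,-0.001,0],
    [0.037,-0.001,-0.001,0],
    [0.037,-0.001,-0.001,0],
  ],
)

```text
time: 37.42
tool_pos: [0.5038, 0.2817, 0.0703]
tool_rot: [-1.141, 1.57, -2.626]
contact_force: [-0.1, -1.6, 1.2]
opening: 0.0919
```

```bash
python3 m.py 0.5037 0.2818 0.0703 5
```

```text
t 37.42 pos [0.5038 0.2817 0.0703] jaw 4.9 tilt 0.04 F [-0.1 -1.6  1.2] open 0.0919 q6 0.29
inc [ 0.     -0.0001 -0.0002] twist -0.002
```

Grip, then lift.

move_arm(
  increments=[
    [0,0,0,0],
    [0,0,0,0],
    [0,0,0,0],
    [0,0,0,0],
    [0,0,0,0],
  ],
  gripper=1,
  squeeze=15,
)

```text
time: 38.05
tool_pos: [0.504, 0.2818, 0.0707]
tool_rot: [1.043, 1.571, -0.443]
contact_force: [0.0, -0.1, 0.4]
opening: 0.0464
```

move_arm(
  increments=[
    [0,0,0,0],
    [0,0,0,0],
    [0,0,0,0],
  ],
  squeeze=20,
)

```text
time: 38.42
tool_pos: [0.5039, 0.2818, 0.0707]
tool_rot: [0.51, 1.571, -0.976]
contact_force: [0.2, 0.0, -0.5]
opening: 0.0435
```

move_arm(
  increments=[
    [-0.03,0,0,0],
    [-0.08,0,0,0],
    [-0.14,0,0,0],
    [-0.2,0,0,0],
    [-0.2,0,0,0],
  ],
)

```text
time: 39.05
tool_pos: [0.505, 0.2822, 0.1528]
tool_rot: [1.846, 1.566, 0.361]
contact_force: [-0.8, 0.4, -3.0]
opening: 0.0433
```

```bash
python3 m.py 0.5806 -0.0706 0.15 5
```

```text
t 39.05 pos [0.505  0.2822 0.1528] jaw 4.9 tilt 0.25 F [-0.8  0.4 -3. ] open 0.0433 q6 0.29
inc [0.0065 0.1133 0.895 ] twist -0.002
```

move_arm(
  increments=[
    [0,0.01,0.06,0],
    [0,0.022,0.17,0],
    [0,0.036,0.28,0],
    [0,0.051,0.4,0],
    [0,0.064,0.5,0],
  ],
)

```text
time: 39.67
tool_pos: [0.546, 0.0829, 0.1495]
tool_rot: [-1.539, 1.569, -3.025]
contact_force: [1.3, 0.2, -2.6]
opening: 0.0435
```

```bash
python3 m.py 0.5806 -0.0706 0.15 5
```

```text
t 39.67 pos [0.546  0.0829 0.1495] jaw 4.8 tilt 0.11 F [ 1.3  0.2 -2.6] open 0.0435 q6 -0.07
inc [-0.0012  0.0538  0.3898] twist -0.003
```

move_arm(
  increments=[
    [0,0.014,0.1,0],
    [0,0.028,0.2,0],
    [0,0.042,0.3,0],
    [0,0.053,0.38,0],
    [0,0.053,0.388,0],
  ],
)

```text
time: 40.3
tool_pos: [0.5804, -0.0702, 0.1493]
tool_rot: [-1.644, 1.569, -3.133]
contact_force: [-0.3, -0.3, -2.2]
opening: 0.0431
```

move_arm(
  increments=[
    [0.02,0,0,0],
    [0.06,0,0,0],
    [0.11,0,0,0],
    [0.15,0,0,0],
    [0.15,0,0,0],
  ],
)

```text
time: 40.92
tool_pos: [0.5796, -0.0673, 0.0888]
tool_rot: [-1.898, 1.567, 2.9]
contact_force: [-0.0, 0.1, -2.2]
opening: 0.0431
```

move_arm(
  increments=[
    [0,0,0,0],
    [0,0,0,0],
  ],
)

```text
time: 41.18
tool_pos: [0.5813, -0.0682, 0.0915]
tool_rot: [1.182, 1.569, -0.303]
contact_force: [-0.3, 0.3, -2.2]
opening: 0.0433
```

```bash
python3 m.py 0.5806 -0.0706 0.076 5;  python3 - <<'E'
from h import *
cv2.imwrite("pics/w17.png",robot.read_camera("wrist")[:,:,::-1])
cv2.imwrite("pics/s17.png",cv2.resize(robot.read_camera("scene")[:,:,::-1][140:260,210:370],None,fx=4,fy=4,interpolation=3))
E
```

```text
t 41.17 pos [ 0.5813 -0.0682  0.0915] jaw 4.9 tilt 0.09 F [-0.3  0.3 -2.2] open 0.0433 q6 -0.33
inc [ 0.0387 -0.0023  0.0057] twist -0.002
```

View pics/w17.png

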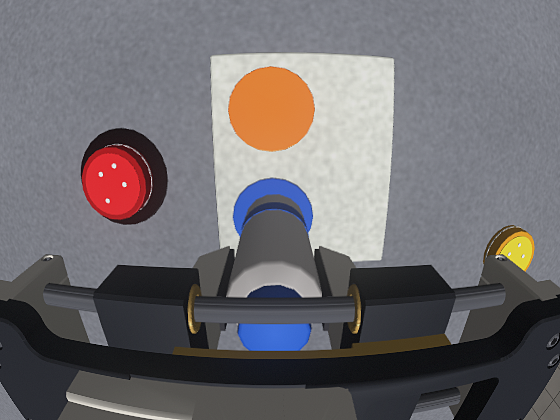

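View pics/s17.png

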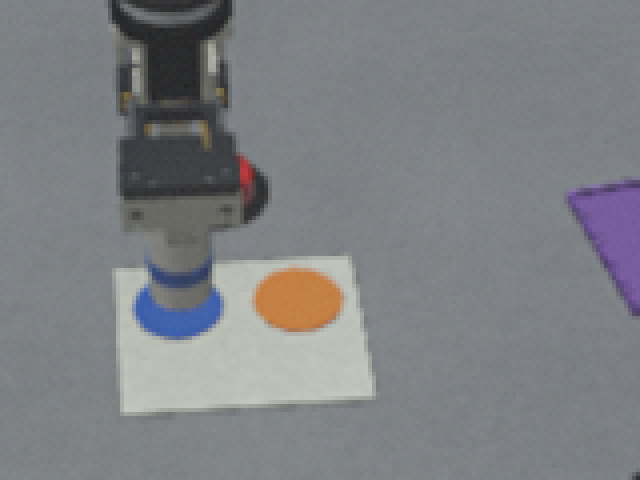

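move_arm(
  increments=[
    [0.01,-0.002,0.005,0],
    [0.018,-0.002,0.005,0],
    [0.026,-0.002,0.005,0],
    [0.03,-0.002,0.005,0],
    [0.03,-0.002,0.005,0],
  ],
)

```text
time: 41.9
tool_pos: [0.5801, -0.0702, 0.0785]
tool_rot: [-1.691, 1.57, 3.107]
contact_force: [-0.7, 0.6, -1.7]
opening: 0.0436
```

```bash
python3 m.py 0.5806 -0.0708 0.076 5
```

```text
t 41.9 pos [ 0.5801 -0.0702  0.0785] jaw 4.9 tilt 0.02 F [-0.7  0.6 -1.7] open 0.0436 q6 -0.34
inc [0.0063 0.0012 0.0017] twist -0.002
```

move_arm(
  increments=[
    [0.002,0.001,0.001,0],
    [0.004,0.001,0.001,0],
    [0.006,0.001,0.001,0],
    [0.007,0.001,0.001,0],
    [0.008,0.001,0.001,0],
  ],
)

```text
time: 42.52
tool_pos: [0.5806, -0.0706, 0.0757]
tool_rot: [0.674, 1.571, -0.811]
contact_force: [-1.0, 0.8, 1.2]
opening: 0.0436
```

```bash
python3 m.py 0.5806 -0.0708 0.076 5
```

```text
t 42.52 pos [ 0.5806 -0.0706  0.0757] jaw 4.9 tilt 0.01 F [-1.   0.8  1.2] open 0.0436 q6 -0.34
inc [-0.0008 -0.      0.0005] twist -0.002
```

Contact at the expected height. Release and rise.

move_arm(
  increments=[
    [0.001,0,0,0],
    [0.001,0,0,0],
    [0.001,0,0,0],
    [0.001,0,0,0],
    [0.001,0,0,0],
  ],
  gripper=0,
)

```text
time: 43.15
tool_pos: [0.5806, -0.0706, 0.0751]
tool_rot: [0.445, 1.571, -1.04]
contact_force: [-0.1, 0.4, -0.2]
opening: 0.0888
```

move_arm(
  increments=[
    [-0.05,0,0,0],
    [-0.15,0,0,0],
    [-0.27,0,0,0],
    [-0.37,0,0,0],
    [-0.37,0,0,0],
  ],
)

```text
time: 43.78
tool_pos: [0.5822, -0.0709, 0.2268]
tool_rot: [1.227, 1.563, -0.258]
contact_force: [0.1, 0.4, 0.1]
opening: 0.0918
```

```bash
python3 m.py 0.4824 0.3655 0.225 5;python3 - <<'E'
from h import *
s=robot.observe()
cv2.imwrite("pics/w18.png",robot.read_camera("wrist")[:,:,::-1])
print(wproj(s,(.5806,-.0706,.134)))
E
```

```text
t 43.77 pos [ 0.5822 -0.0709  0.2268] jaw 4.9 tilt 0.42 F [0.1 0.4 0.1] open 0.0918 q6 -0.34
inc [ 7.0000e-04 -1.5570e-01 -1.1084e+00] twist -0.002
[271.97849191 210.52917447]
```

View pics/w18.png

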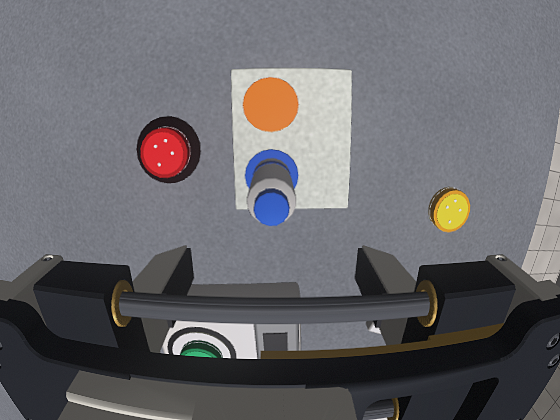

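The blue bottle stands on its coaster. Now the orange one.

move_arm(
  increments=[
    [0,-0.08,-0.56,0],
    [0,-0.08,-0.56,0],
    [0,-0.08,-0.56,0],
    [0,-0.08,-0.56,0],
    [0,-0.08,-0.56,0],
  ],
)

```text
time: 44.45
tool_pos: [0.528, 0.1523, 0.2214]
tool_rot: [-1.6, 1.568, -3.081]
contact_force: [0.3, -0.6, -0.1]
opening: 0.0918
```

```bash
python3 m.py 0.4824 0.3655 0.225 5
```

```text
t 44.45 pos [0.528  0.1523 0.2214] jaw 5.1 tilt 0.18 F [ 0.3 -0.6 -0.1] open 0.0918 q6 0.05
inc [-0.0087 -0.0661 -0.5411] twist 0.002
```

move_arm(
  increments=[
    [-0.008,-0.066,-0.541,0],
    [-0.008,-0.066,-0.541,0],
    [-0.008,-0.066,-0.541,0],
    [-0.008,-0.066,-0.541,0],
    [-0.008,-0.066,-0.541,0],
  ],
)

```text
time: 45.08
tool_pos: [0.4844, 0.364, 0.2245]
tool_rot: [-1.044, 1.568, -2.527]
contact_force: [0.5, -1.2, 0.3]
opening: 0.0913
```

move_arm(
  increments=[
    [0,0,0,0],
    [0,0,0,0],
  ],
)

```text
time: 45.32
tool_pos: [0.4856, 0.3617, 0.226]
tool_rot: [-0.572, 1.57, -2.059]
contact_force: [-0.3, 0.3, -1.1]
opening: 0.0916
```

```bash
python3 m.py 0.4824 0.3655 0.0715 5
python3 - <<'E'
from h import *
s=robot.observe()
cv2.imwrite("pics/w19.png",robot.read_camera("wrist")[:,:,::-1])
print(wproj(s,(.4824,.3655,.1295)))
E
```

```text
t 45.33 pos [0.4856 0.3617 0.226 ] jaw 4.8 tilt 0.05 F [-0.3  0.3 -1.1] open 0.0916 q6 0.43
inc [ 0.3862 -0.0071 -0.0105] twist -0.004
[271.19201186 205.08486083]
```

View pics/w19.png

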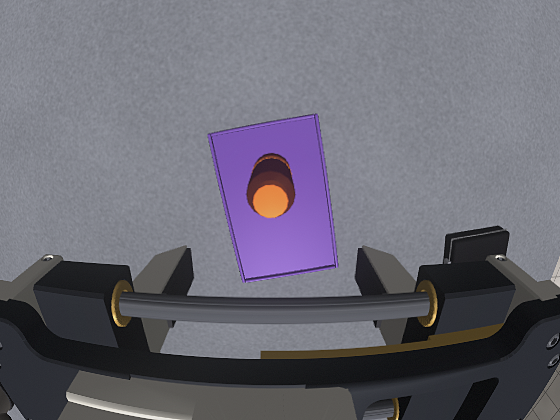

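move_arm(
  increments=[
    [0.09,-0.006,-0.007,0],
    [0.19,-0.006,-0.007,0],
    [0.28,-0.006,-0.007,0],
    [0.35,-0.006,-0.007,0],
    [0.35,-0.006,-0.007,0],
  ],
)

```text
time: 46.0
tool_pos: [0.4814, 0.3643, 0.0843]
tool_rot: [-1.093, 1.566, -2.579]
contact_force: [0.3, -1.2, 0.5]
opening: 0.0917
```

move_arm(
  increments=[
    [0,0,0,0],
    [0,0,0,0],
    [0,0,0,0],
  ],
)

```text
time: 46.38
tool_pos: [0.4828, 0.3661, 0.0874]
tool_rot: [1.945, 1.569, 0.46]
contact_force: [0.3, 0.4, -0.9]
opening: 0.0918
```

```bash
python3 m.py 0.4824 0.3655 0.0715 5
```

```text
t 46.38 pos [0.4828 0.3661 0.0874] jaw 4.9 tilt 0.11 F [ 0.3  0.4 -0.9] open 0.0918 q6 0.44
inc [ 0.0398 -0.0012  0.0014] twist -0.002
```

move_arm(
  increments=[
    [0.01,0,0.001,0],
    [0.02,0,0.001,0],
    [0.03,0,0.001,0],
    [0.037,0,0.001,0],
    [0.037,0,0.001,0],
  ],
)

```text
time: 47.0
tool_pos: [0.4822, 0.3654, 0.0711]
tool_rot: [-1.013, 1.57, -2.499]
contact_force: [-0.2, -0.1, 0.8]
opening: 0.0916
```

```bash
python3 m.py 0.4824 0.3655 0.0715 5
```

```text
t 47.0 pos [0.4822 0.3654 0.0711] jaw 4.9 tilt 0.04 F [-0.2 -0.1  0.8] open 0.0916 q6 0.44
inc [-0.001   0.0006 -0.0003] twist -0.002
```

move_arm(
  increments=[
    [0,0,0,0],
    [0,0,0,0],
    [0,0,0,0],
    [0,0,0,0],
    [0,0,0,0],
  ],
  gripper=1,
  squeeze=15,
)

```text
time: 47.62
tool_pos: [0.4824, 0.3654, 0.0715]
tool_rot: [1.069, 1.571, -0.417]
contact_force: [0.4, 0.4, -0.4]
opening: 0.0462
```

move_arm(
  increments=[
    [0,0,0,0],
    [0,0,0,0],
    [0,0,0,0],
  ],
  squeeze=20,
)

```text
time: 48.0
tool_pos: [0.4823, 0.3654, 0.0715]
tool_rot: [-0.85, 1.571, -2.336]
contact_force: [-0.4, 0.6, 0.9]
opening: 0.0435
```

move_arm(
  increments=[
    [-0.03,0,0,0],
    [-0.08,0,0,0],
    [-0.14,0,0,0],
    [-0.2,0,0,0],
    [-0.2,0,0,0],
  ],
)

```text
time: 48.62
tool_pos: [0.4835, 0.3661, 0.1538]
tool_rot: [1.983, 1.566, 0.497]
contact_force: [0.6, 0.2, -1.7]
opening: 0.0437
```

```bash
python3 m.py 0.573 0.0124 0.15 5
```

```text
t 48.62 pos [0.4835 0.3661 0.1538] jaw 4.9 tilt 0.28 F [ 0.6  0.2 -1.7] open 0.0437 q6 0.44
inc [0.0085 0.1478 0.9   ] twist -0.002
```

move_arm(
  increments=[
    [0,0.01,0.06,0],
    [0,0.028,0.17,0],
    [0,0.046,0.28,0],
    [0,0.066,0.4,0],
    [0,0.082,0.5,0],
  ],
)

```text
time: 49.25
tool_pos: [0.5317, 0.1671, 0.1504]
tool_rot: [-1.32, 1.569, -2.806]
contact_force: [1.7, 0.7, -1.7]
opening: 0.0438
```

```bash
python3 m.py 0.573 0.0124 0.15 5
```

```text
t 49.25 pos [0.5317 0.1671 0.1504] jaw 4.8 tilt 0.1 F [ 1.7  0.7 -1.7] open 0.0438 q6 0.08
inc [0.001  0.0701 0.394 ] twist -0.003
```

move_arm(
  increments=[
    [0,0.018,0.1,0],
    [0,0.036,0.2,0],
    [0,0.053,0.3,0],
    [0,0.067,0.37,0],
    [0,0.07,0.39,0],
  ],
)

```text
time: 49.88
tool_pos: [0.573, 0.0143, 0.1504]
tool_rot: [-1.625, 1.569, -3.113]
contact_force: [0.2, 0.9, -3.0]
opening: 0.0438
```

move_arm(
  increments=[
    [0.02,0,0,0],
    [0.06,0,0,0],
    [0.11,0,0,0],
    [0.15,0,0,0],
    [0.15,0,0,0],
  ],
)

```text
time: 50.5
tool_pos: [0.5719, 0.0166, 0.0896]
tool_rot: [-1.747, 1.567, 3.051]
contact_force: [-0.4, -0.1, -1.6]
opening: 0.0435
```

move_arm(
  increments=[
    [0,0,0,0],
    [0,0,0,0],
  ],
)

```text
time: 50.75
tool_pos: [0.5737, 0.0159, 0.0923]
tool_rot: [1.35, 1.569, -0.136]
contact_force: [-0.0, -0.6, -1.6]
opening: 0.0433
```

```bash
python3 m.py 0.573 0.0124 0.0765 5;  python3 - <<'E'
from h import *
cv2.imwrite("pics/w20.png",robot.read_camera("wrist")[:,:,::-1])
cv2.imwrite("pics/s20.png",cv2.resize(robot.read_camera("scene")[:,:,::-1][140:260,210:370],None,fx=4,fy=4,interpolation=3))
E
```

```text
t 50.75 pos [0.5737 0.0159 0.0923] jaw 4.9 tilt 0.09 F [-0.  -0.6 -1.6] open 0.0433 q6 -0.19
inc [ 0.0394 -0.0026  0.0086] twist -0.002
```

View pics/w20.png

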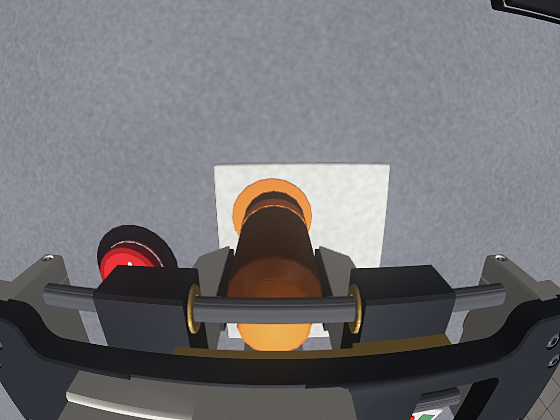

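View pics/s20.png

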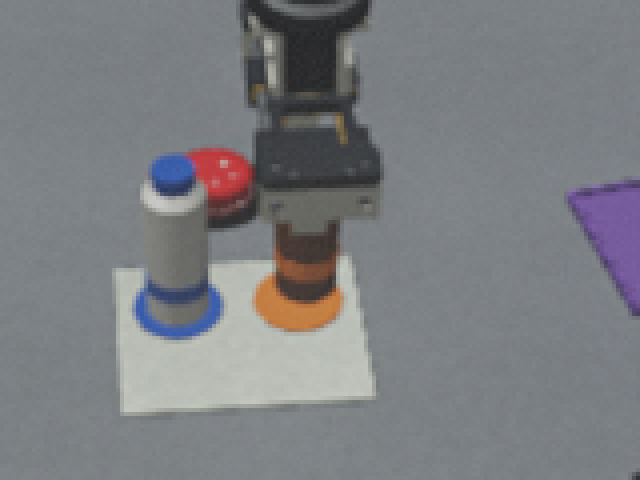

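move_arm(
  increments=[
    [0.01,-0.002,0.008,0],
    [0.018,-0.002,0.008,0],
    [0.026,-0.002,0.008,0],
    [0.03,-0.002,0.008,0],
    [0.03,-0.002,0.008,0],
  ],
)

```text
time: 51.48
tool_pos: [0.5726, 0.0127, 0.0793]
tool_rot: [-1.572, 1.571, -3.058]
contact_force: [0.4, -0.5, -1.6]
opening: 0.0435
```

```bash
python3 m.py 0.5727 0.0124 0.0765 5
```

```text
t 51.48 pos [0.5726 0.0127 0.0793] jaw 4.9 tilt 0.02 F [ 0.4 -0.5 -1.6] open 0.0435 q6 -0.2
inc [0.007  0.0002 0.0007] twist -0.002
```

move_arm(
  increments=[
    [0.002,0,0.001,0],
    [0.004,0,0.001,0],
    [0.006,0,0.001,0],
    [0.007,0,0.001,0],
    [0.008,0,0.001,0],
  ],
)

```text
time: 52.1
tool_pos: [0.5727, 0.0122, 0.0765]
tool_rot: [0.798, 1.571, -0.688]
contact_force: [-2.1, -0.2, 1.3]
opening: 0.0438
```

```bash
python3 m.py 0.5727 0.0124 0.0765 5
```

```text
t 52.1 pos [0.5727 0.0122 0.0765] jaw 4.9 tilt 0.01 F [-2.1 -0.2  1.3] open 0.0438 q6 -0.2
inc [-0.0001 -0.0001 -0.0004] twist -0.002
```

Contact. Release and rise straight up.

move_arm(
  increments=[
    [0.001,0,0,0],
    [0.001,0,0,0],
    [0.001,0,0,0],
    [0.001,0,0,0],
    [0.001,0,0,0],
  ],
  gripper=0,
)

```text
time: 52.72
tool_pos: [0.5727, 0.0122, 0.0759]
tool_rot: [0.681, 1.571, -0.805]
contact_force: [-0.0, 0.8, 0.1]
opening: 0.0885
```

move_arm(
  increments=[
    [-0.05,0,0,0],
    [-0.15,0,0,0],
    [-0.27,0,0,0],
    [-0.37,0,0,0],
    [-0.4,0,0,0],
  ],
)

```text
time: 53.35
tool_pos: [0.5737, 0.0122, 0.2386]
tool_rot: [1.359, 1.566, -0.126]
contact_force: [-0.1, -0.1, -1.1]
opening: 0.0916
```

move_arm(
  increments=[
    [0,-0.1,-0.6,0],
    [0,-0.1,-0.6,0],
    [0,-0.1,-0.6,0],
    [0,-0.1,-0.6,0],
    [0,-0.1,-0.6,0],
  ],
)

```text
time: 53.98
tool_pos: [0.5105, 0.2513, 0.2344]
tool_rot: [-1.631, 1.568, -3.111]
contact_force: [1.2, -1.3, 0.4]
opening: 0.0922
```

move_arm(
  increments=[
    [0,0,0,0],
    [0,0,0,0],
    [0,0,0,0],
  ],
)

```text
time: 54.35
tool_pos: [0.5129, 0.2467, 0.2357]
tool_rot: [-0.569, 1.57, -2.057]
contact_force: [-0.2, -1.9, -0.5]
opening: 0.0916
```

```bash
python3 m.py 0.5 0.25 0.225 5;  python3 - <<'E'
from h import *
t=robot.read_camera("top");s=robot.read_camera("scene")
cv2.imwrite("pics/tf.png",t[:,:,::-1]);cv2.imwrite("pics/sf.png",s[:,:,::-1])
a=cv2.resize(t[90:340,250:500],(400,400),interpolation=3);b=cv2.resize(s[140:320,120:320],(400,400),interpolation=3)
cv2.imwrite("pics/f.png",np.hstack([a,b])[:,:,::-1])
for c,z in [("green",.024),("green",.071),("red",.022),("yellow",.018),("orange",.134),("blue",.134)]:
    for b in blobs(mask(t,c),60):
        if 250<b[0][0]<460 and b[0][1]>60: print(c,b[0],b[1],plane("top",*b[1],z).round(4))
E
```

```text
t 54.35 pos [0.5129 0.2467 0.2357] jaw 4.8 tilt 0.02 F [-0.2 -1.9 -0.5] open 0.0916 q6 0.23
inc [ 0.0268 -0.0315 -0.0108] twist -0.004
green [430, 234, 26, 26, 433] [442.5, 246.6] [ 0.5039 -0.3396  0.024 ]
green [430, 234, 26, 26, 433] [442.5, 246.6] [ 0.503  -0.3205  0.071 ]
red [297, 257, 28, 27, 565] [310.5, 269.7] [ 0.4524 -0.05    0.022 ]
yellow [317, 95, 23, 22, 359] [328.3, 105.8] [ 0.8257 -0.0927  0.018 ]
orange [273, 202, 17, 15, 199] [281.0, 209.1] [0.5731 0.0144 0.134 ]
orange [269, 207, 27, 22, 207] [283.1, 220.4] [0.5512 0.0102 0.134 ]
blue [318, 199, 14, 14, 156] [324.5, 205.3] [ 0.5808 -0.0699  0.134 ]
blue [306, 200, 26, 26, 161] [315.2, 216.3] [ 0.5593 -0.0518  0.134 ]
blue [429, 296, 29, 28, 609] [443.2, 309.6] [ 0.3838 -0.2916  0.134 ]
```

View pics/f.png

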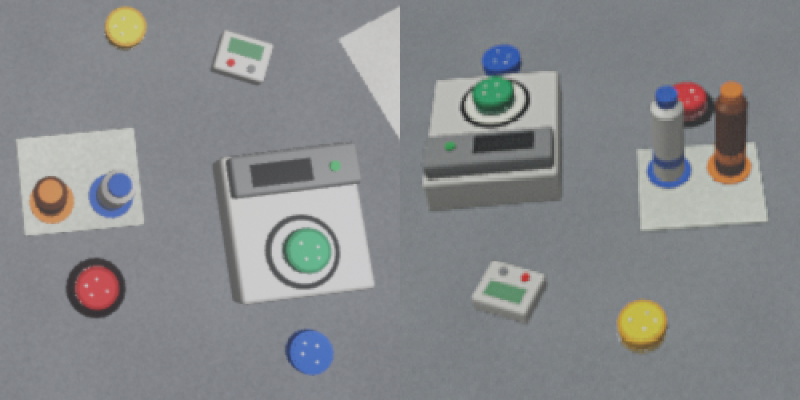

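All four objects measure within about 2 mm of their places, and the yellow dish hasn't moved. Handing in.

```bash
python3 -c "
from cell import robot
print(robot.hand_in())"
```

```text
the job is handed in; nothing more can be done
None
```

I handed the job in at about 54 s of the 136 s allowed; the hand-in reports no verdict. I moved both bottles into the purple tray, then the red dish from the lit pad to the black plate and the green dish to the lit pad. After that I stood the blue and orange bottles back on their own coasters.

My last checks were made from the top camera, with a look at the scene camera:

| Object | Place | Measured offset from the middle | Limit |
|---|---|---|---|
| Red dish | Black plate | about 1.5 mm | 12 mm |
| Green dish | Lit pad | under 1 mm | 12 mm |
| Blue bottle | Blue coaster | about 0.5 mm | 10 mm |
| Orange bottle | Orange coaster | about 1.3 mm | 10 mm |

- **Upright and clear:** both bottles looked upright. The gripper was open above the tray, touching nothing.
- **Yellow dish:** it moved less than 1 mm.
- **Disagreements:** none of the checks failed. The wrist camera and the other cameras differed by up to about 2–3 mm, roughly the stated calibration error.

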